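Build up a collimation bench for a microscope lamp

ROBOT

A 6-joint arm with a two-finger parallel gripper is mounted at the origin on a cart in front of the work surface, level with it; the furniture and walls round the work are solid. World frame = base frame: x ahead of the robot, y to its left, z up, the work surface at z = 0. Lengths are in m, angles in rad, forces in N, time in s.
With the tool pointing down it reaches from about 0.225 to 0.875 m from the base axis. Payload 3.4 kg.
Tool frame: the origin (TCP) lies at the very end of the fingers, on their centre line; the grasp point (between the pads) lies behind it (manip.grasp_offset is the z of the grasp point in the tool frame, in m); z points along the fingers, y is the line along which they close (so a half turn about z gives the same grasp; the last joint's range is limited). The gripper opens to 85 mm and grips with 20 to 120 N. Pads are 22 mm wide; open, the fingers measure 114 mm over their backs; the gripper's body (76 mm by 85 mm) begins 54 mm behind the grasp point. The pads swing forward as they close: fully open they stand 13 mm farther back than shut.
Start: joints at [-1.248, 0.276, 1.505, -0, 1.361, -0.121], TCP at [0.247, -0.519, 0.231] pointing down, gripper open.
Joint ranges: [-2.89, 2.89], [-0.75, 2.08], [0.22, 2.7], [-1.18, 4.32], [0.11, 2.71], [-2.7, 2.7]. Speed limits (rad/s): [2.57, 2.57, 3.14, 3.14, 3.14, 3.14].

INTERFACE

Orientations are given as a unit quaternion [w, x, y, z].
In Python, from rig import manip gives the robot as it stands.
- The arm moves only by the shell command python3 -m pendant 'ROWS' [FORCE]. ROWS is JSON, a list of rows, each an object of numbers: "dx", "dy", "dz": the shift along the tool's x, y, z in m; "rx", "ry", "rz": the turn, a rotation vector about the tool's x, y, z in degrees; "hand": the finger opening in m, from 0 to 0.0854. In form: [{"dx": .., "dy": .., "dz": .., "rx": .., "ry": .., "rz": .., "hand": ..}, ...]. A call has 1 to 12 rows; each row shifts and turns the commanded pose from where the row before left it, along the tool's axes as they then stand; what a row does not reach is not made up. A row lasts 1/12 s, in which the tool goes at most 41.7 mm and 7.16 degrees, less where a joint would pass 70% of its speed; a pose out of reach is approached as far as the arm can. A call is refused whole if a number of a shift passes 0.0417 or a number of a turn 7.16, either way. A call with a gripper value outside its range is refused whole. The fingers move at their own pace and stop on an object; FORCE is the grip in N (left out, the last holds). Time passes only in rows, so rows that do not move let the fingers close. It gives the time, the measured TCP pose, the force, the opening and the grip force at its end, in the units of the state.
- manip.get_state(): the state, without advancing time (a new reading comes with each control period).
- manip.get_image(name): name is "scene" or "top"; returns a dict with "frame" (480x640x3 uint8, red, green, blue), "fx", "fy", "cx", "cy" (pixels), "distortion" ([k1, k2, p1, p2, k3] as OpenCV has them; the pictures are not rectified), "position" and "attitude" of the camera in the world. Camera axes: x right, y up, looking along -z (the intrinsics and any distortion apply to the point x, -y, -z); pixel columns grow to the right and rows downward; lengths in m; the calibration is good to about 2 mm. A picture is of the moment at which its call begins. There is no depth.
- manip.sign_off(): hands the job in; it is judged then, once.
The state is a dict: "clock": time; "qpos": joint angles; "qd": joint speeds; "effort": joint torques, N m; "position": TCP position; "ee_rot": TCP orientation; "contact_force": force on the tool from outside, world axes, zero at the start; "moment": the same for the moment, N m; "width": finger opening in m; "gripper_force": force on a finger pad.
Only numpy, scipy, OpenCV 4.12 (cv2) and the standard library are available. Lean on these libraries where they do the work, as an engineer would, in place of code of your own. Each camera call takes 0.05 s, during which the arm holds its last target. There are 200 camera calls.

TASK

Build up the collimation check bench for the lamp that is clamped on the optical rail: seat the four riders squarely on the rail in the lamp's beam, in this order - the lens 60 mm in front of the lamp's window (its focal length), the filter 55 mm beyond the lens, the iris 55 mm beyond the filter and the screen 80 mm beyond the iris, centre to centre along the rail. Each rider must sit fully down over the rail, upright and let go, with its disc or panel square across the beam. Do not tip any of them over, and leave the rubber blower and the objective case standing where they are.

Things in the scene. Friction and masses are not known exactly. Their poses are not given: they have to be found in the camera images.
- rail: Fixed optical rail: straight aluminium bar 428 mm long, 40 wide, scale marks on top, two dark cross feet (92 mm across, 8 high). Origin: under its middle, at table height; x along the rail the way the beam goes (lamp near the -x end), z up. Flat top 26 mm above the table, its long edges bevelled (3 x 6 mm). A seated rider's legs hang beside the bar, its origin 14 mm above the table.
- lamp: Grey lamp house with black fins, fixed on the rail near its -x end: 64 mm wide, top 124 mm above the table, 44 mm round snout. Origin: on the rail's top, straight below the snout's front window; x points along the beam, away from the lamp. The house reaches 96 mm back from the window, nothing lies in front of it.
- lens: Lens: aluminium barrel, 56 mm diameter, 24 mm long along x, glass inside; centre 78 mm, top 106 mm above the origin; grip it there from above, across that thickness. On a post on a black rider (36 mm along x, 62 across) whose 12 mm legs, 44 mm apart, straddle the rail. Origin: centre of the rider's underside; x: beam direction (works either way round). 0.2-0.4 kg, heavy below.
- filter_holder: Filter: square aluminium frame 60 x 60 mm, 10 mm thick along x, round tinted glass; centre 78 mm, top 108 mm above the origin; grip it there from above, across that thickness. On a post on a black rider (36 mm along x, 62 across) whose 12 mm legs, 44 mm apart, straddle the rail. Origin: centre of the rider's underside; x: beam direction (works either way round). 0.2-0.4 kg, heavy below.
- iris: Iris: round black disc, 62 mm diameter, 10 mm thick along x, dark blades, lever to -y; centre 78 mm, top 109 mm above the origin; grip it there from above, across that thickness. On a post on a black rider (36 mm along x, 62 across) whose 12 mm legs, 44 mm apart, straddle the rail. Origin: centre of the rider's underside; x: beam direction (works either way round). 0.2-0.4 kg, heavy below.
- screen: Screen: plain white panel 80 x 80 mm, 8 mm thick along x; centre 78 mm, top 118 mm above the origin; grip it there from above, across that thickness. On a post on a black rider (36 mm along x, 62 across) whose 12 mm legs, 44 mm apart, straddle the rail. Origin: centre of the rider's underside; x: beam direction (works either way round). 0.2-0.4 kg, heavy below.
- lens_blower: Bystander, loose: black rubber blower, 56 mm across, 102 mm tall, standing nozzle up among the riders. Origin: centre of its underside.
- objective_case: Bystander, loose: round case with a white screw lid, 36 mm across, 62 mm tall, left of the work. Origin: centre of its underside.
Mind the look-alikes: they are no part of the job. What is shaped like the iris but red is not meant.

How it is judged:
At the end, for the whole second after the job is handed in: From the lamp window along the beam: lens at 60 mm, filter 55 mm on, iris 55 mm on, screen 80 mm on, each within 12 mm; riders down on the rail (origin 14 +- 3 mm up, within 6 mm of its middle line), upright within 0.06 rad, along the rail within 0.15 rad, released, at rest (x of lens in the frame of lamp between 0.048 and 0.072 m and horizontal distance between lens and filter_holder between 0.043 and 0.067 m and x of filter_holder in the frame of lamp above 0.08 m and horizontal distance between filter_holder and iris between 0.043 and 0.067 m and x of iris in the frame of lamp above 0.12 m and horizontal distance between iris and screen between 0.068 and 0.092 m and x of screen in the frame of lamp above 0.18 m and y of lens in the frame of rail between -0.006 and 0.006 m and z of lens in the frame of rail between 0.011 and 0.017 m and angle between each of lens, filter_holder, iris, screen's own z axis and vertical below 0.06 rad and angle between the x axis of each of lens, filter_holder, iris, screen and the x axis of rail, either way round below 0.15 rad and linear speed of each of lens, filter_holder, iris, screen below 0.02 m/s and angular speed of each of lens, filter_holder, iris, screen below 0.1 rad/s and y of filter_holder in the frame of rail between -0.006 and 0.006 m and z of filter_holder in the frame of rail between 0.011 and 0.017 m and y of iris in the frame of rail between -0.006 and 0.006 m and z of iris in the frame of rail between 0.011 and 0.017 m and y of screen in the frame of rail between -0.006 and 0.006 m and z of screen in the frame of rail between 0.011 and 0.017 m); the robot touches nothing.
It fails at once if a rider is tipped over (angle between any of lens, filter_holder, iris, screen's own z axis and vertical above 0.8 rad).
It fails at once if the blower or the objective case is moved by more than 30 mm or knocked over (distance of any of lens_blower, objective_case from where it was at the start of the episode above 0.03 m or angle between any of lens_blower, objective_case's own z axis and vertical above 0.6 rad).
It also fails if it takes over 99 s, if anything falls off the work surface, if the arm or the gripper's body presses on something with over 40 N, if the wrist force passes 120 N, or if a joint passes its speed limit or range.

## Working session

There is one attempt and no reset: what is moved stays moved. The work goes in short steps, Python scripts to look and compute and a shell command to move; the robot and the scene stay as the last step left them, time stands still between calls to the robot, and variables do not carry over. Pictures are saved under pics/ and viewed, at most 14 in all, crops included, and the job is handed in when it is done.

```bash
mkdir -p pics; ls; python3 - <<'E'
from rig import manip
import cv2
print(manip.grasp_offset, manip.get_state())
for n in("scene","top"):
    d=manip.get_image(n); cv2.imwrite(f"pics/{n}0.png",d["frame"][:,:,::-1]); d.pop("frame"); print(n,d)
E
```

```text
pics
-0.0187 {'clock': 0.0, 'qpos': array([-1.24801306e+00,  2.76635638e-01,  1.50613898e+00, -2.67294264e-05,
        1.36069404e+00, -1.20999722e-01]), 'qd': array([ 0.00064842, -0.00136632, -0.00012724,  0.00041254, -0.00023672,
        0.00033455]), 'effort': array([-8.07765973e-04, -4.16775441e+01, -2.45802069e+01, -4.66628244e-04,
        1.09505907e-02, -2.53432842e-05]), 'position': array([ 0.24669971, -0.51880497,  0.2304142 ]), 'ee_rot': array([-9.31913501e-04,  9.75481879e-01,  2.20077769e-01, -1.07477722e-04]), 'contact_force': array([-0.41731246, -0.49507679,  0.04907185]), 'moment': array([0.00524301, 0.01959374, 0.03416194]), 'gripper_force': 0.0, 'width': 0.08528660576363116}
scene {'fx': 489.7056987748062, 'fy': 489.7056987748062, 'cx': 316.2281633390403, 'cy': 241.81716324360983, 'distortion': array([-0.10010159,  0.        ,  0.        ,  0.        ,  0.        ]), 'position': array([-0.19274441,  0.73518314,  0.5136187 ]), 'attitude': array([-0.3379654 , -0.21858968,  0.51160596,  0.75911612])}
top {'fx': 500.0760612028377, 'fy': 500.0760612028377, 'cx': 321.88107955780805, 'cy': 236.22757572262952, 'distortion': array([-0.06560085,  0.        ,  0.        ,  0.        ,  0.        ]), 'position': array([0.51242879, 0.00553171, 1.18514406]), 'attitude': array([-0.69693996, -0.01524839,  0.03006035,  0.7163369 ])}
```

View pics/scene0.png

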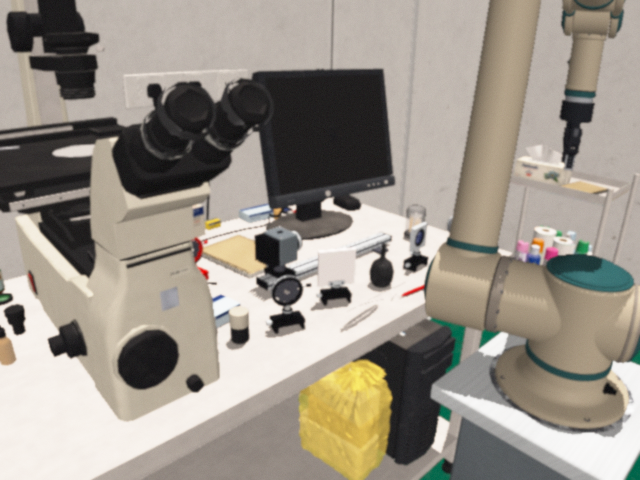

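View pics/top0.png

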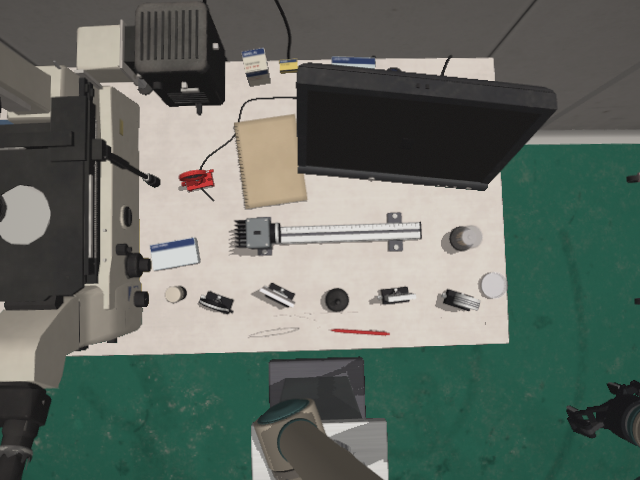

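The overviews show the lamp at about (258,232) in the top view and the rail running to (420,230). Riders stand near (215,302), (278,293), (397,295) and (460,299), with the blower at (335,300) and the case at (175,293). I'll look closer.

```bash
python3 - <<'E'
import cv2,numpy as np
t=cv2.imread("pics/top0.png"); s=cv2.imread("pics/scene0.png")
a=cv2.resize(t[205:345,145:345],None,fx=4,fy=4,interpolation=2)
b=cv2.resize(t[205:345,320:520],None,fx=4,fy=4,interpolation=2)
cv2.imwrite("pics/tl.png",a);cv2.imwrite("pics/tr.png",b)
cv2.imwrite("pics/sc.png",cv2.resize(s[195:345,190:440],None,fx=3.2,fy=3.2,interpolation=2))
E
```

```text
(no output)
```

View pics/tl.png

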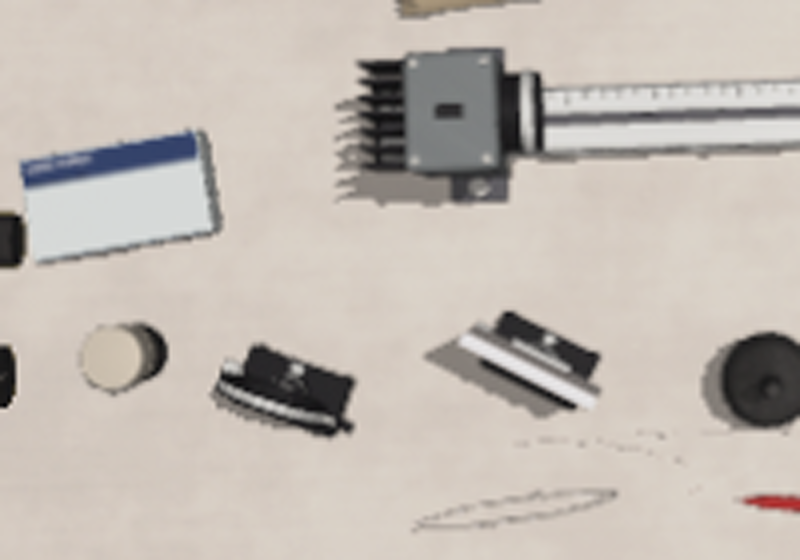

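View pics/tr.png

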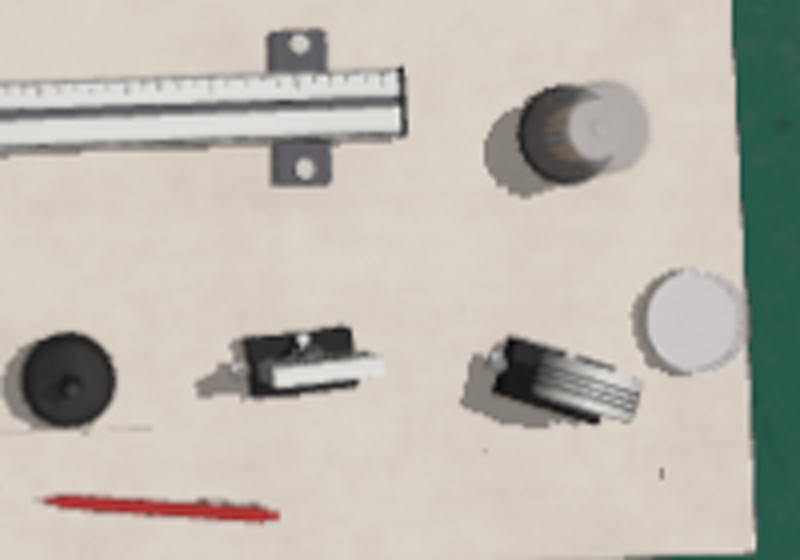

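View pics/sc.png

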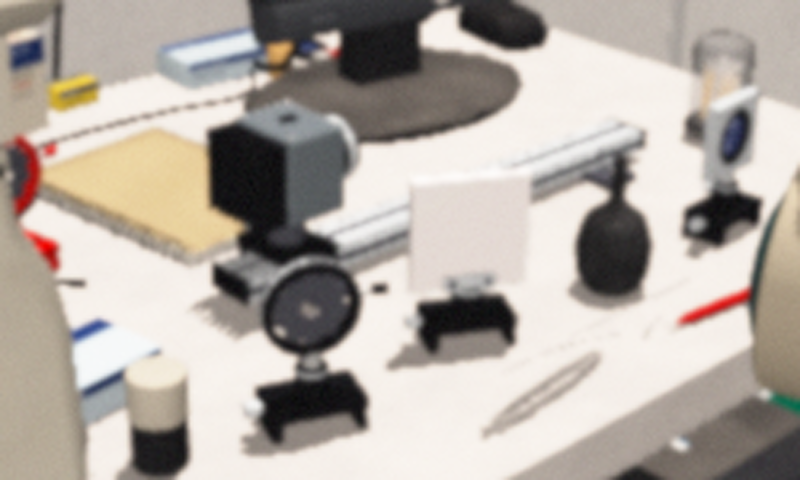

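```bash
cat > h.py <<'E'
import numpy as np,cv2
from scipy.spatial.transform import Rotation as R
from rig import manip
def cam(n):
    d=manip.get_image(n); return d
def ray(d,p):
    K=np.array([[d["fx"],0,d["cx"]],[0,d["fy"],d["cy"]],[0,0,1]])
    u=cv2.undistortPoints(np.array(p,float).reshape(-1,1,2),K,d["distortion"]).reshape(-1,2)
    w,x,y,z=d["attitude"]; M=R.from_quat([x,y,z,w]).as_matrix()
    return np.c_[u[:,0],-u[:,1],-np.ones(len(u))]@M.T
def plane(d,p,z):
    r=ray(d,p); o=d["position"]; return o+r*((z-o[2])/r[:,2])[:,None]
def phi():
    s=manip.get_state(); w,x,y,z=s["ee_rot"]; M=R.from_quat([x,y,z,w]).as_matrix()
    return np.arctan2(M[1,0],M[0,0]),s,M
def go(x,y,z,f):
    """moves needed: shift along present tool axes (mm), then turn (deg)"""
    p,s,M=phi(); d=M.T@(np.array([x,y,z])-s["position"])
    print("pos",s["position"].round(4),"phi",np.degrees(p).round(2),"shift mm",(d*1e3).round(1),"rz",np.degrees(p-f).round(2))
E
python3 - <<'E'
from h import *
t=cv2.imread("pics/top0.png")
def c(x,y): return cv2.resize(t[y:y+37,x:x+50],(400,300),interpolation=cv2.INTER_CUBIC)
o=np.vstack([np.hstack([c(192,284),c(254,275)]),np.hstack([c(372,278),c(435,282)])])
cv2.imwrite("pics/z4.png",o)
d=cam("top")
# rail: ends of top face edges, z=.026
g=cv2.cvtColor(t,cv2.COLOR_BGR2HSV)
for x in (300,340,380,415):
    print(x,g[214:250,x,2].tolist())
print(g[233,272:290].tolist())
print("rail",plane(d,[[421.2,222],[421.2,238.7],[300,226.5],[300,242.5]],.026).round(4).tolist())
print("win",plane(d,[[280.5,233]],.114).round(4))
E
```

```text
300 [215, 215, 215, 214, 215, 217, 217, 216, 215, 215, 215, 204, 166, 185, 207, 213, 221, 218, 199, 120, 96, 129, 196, 219, 220, 221, 218, 200, 126, 127, 163, 215, 214, 213, 213, 213]
340 [218, 217, 217, 217, 217, 217, 217, 218, 218, 219, 203, 167, 220, 220, 223, 223, 216, 167, 99, 108, 163, 220, 221, 223, 224, 216, 174, 128, 138, 202, 217, 217, 217, 216, 216, 216]
380 [215, 214, 214, 214, 213, 214, 214, 214, 208, 174, 174, 221, 223, 225, 223, 209, 146, 99, 120, 182, 222, 224, 224, 222, 203, 127, 133, 161, 213, 213, 214, 215, 215, 215, 215, 213]
415 [217, 218, 218, 218, 218, 217, 217, 211, 169, 147, 190, 190, 200, 218, 200, 123, 100, 133, 203, 221, 221, 222, 217, 196, 109, 125, 162, 214, 215, 216, 217, 217, 217, 216, 216, 216]
[[150, 6, 41], [150, 6, 41], [150, 13, 39], [24, 7, 177], [23, 5, 220], [24, 7, 192], [15, 5, 113], [150, 7, 38], [0, 4, 62], [10, 5, 141], [12, 8, 166], [15, 6, 164], [15, 6, 164], [15, 6, 164], [15, 6, 164], [10, 5, 147], [15, 4, 133], [15, 4, 132]]
rail [[0.6136, -0.2534, 0.026], [0.5745, -0.2518, 0.026], [0.6105, 0.0304, 0.026], [0.5733, 0.0313, 0.026]]
win [[0.5902 0.0707 0.114 ]]
```

View pics/z4.png

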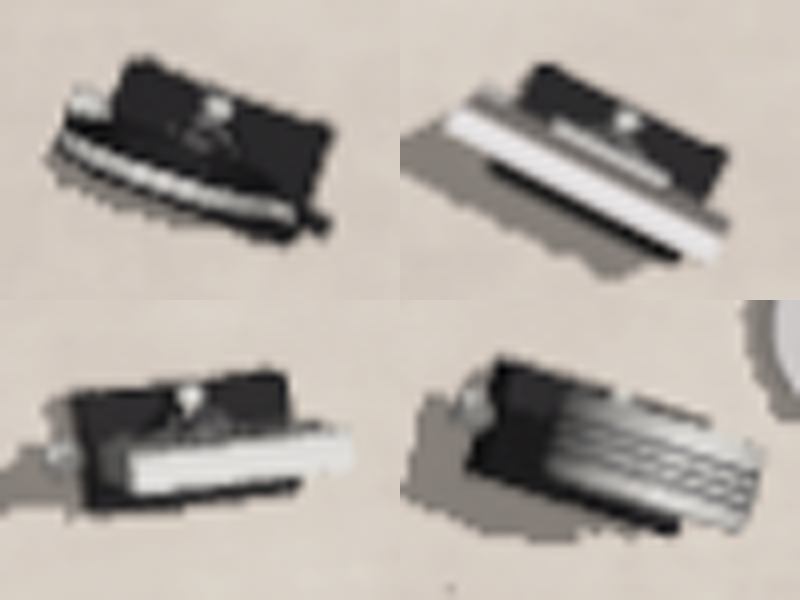

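```bash
python3 - <<'E'
from h import *
t=cv2.imread("pics/top0.png")
d=cam("top"); s=cam("scene")
def P(off,pts,z):
    p=np.array(off)+(np.array(pts,float)+.5)/8-.5
    return plane(d,p,z)
def rep(n,a,b):
    v=b-a; m=(a+b)/2; print(n,"centre",m[:2].round(4),"len mm",np.linalg.norm(v[:2]).round(4)*1e3,"dir deg (atan2 y,x)",np.degrees(np.arctan2(v[1],v[0])).round(1))
a=P((254,275),[[56,114],[318,251]],.118); rep("screen",*a)
a=P((372,278),[[132,175],[352,145]],.108); rep("filter",*a)
a=P((435,282),[[152,142]],.071)[0];b=P((435,282),[[351,192]],.085)[0]; rep("lens",a,b)
a=P((435,282),[[105,58],[310,122]],.025); rep("lensrider up",*a)
a=P((435,282),[[68,168],[280,230]],.025); rep("lensrider lo",*a)
a=P((192,284),[[60,128],[298,230]],.078); rep("iris disc",*a)
a=P((192,284),[[70,140],[295,212]],.1); rep("iris ring",*a)
a=P((192,284),[[135,60],[332,130]],.025); rep("irisrider up",*a)
print("iris scene",plane(s,[[287.2,290.6]],.078).round(4), "screen scene (panel mid)",plane(s,[[190+470/3.2,195+232/3.2]],.078).round(4))
print("scene filter",plane(s,[[190+733/3.2,195+135/3.2]],.078).round(4))
print("fins",plane(d,[[235,232]],.11).round(4),"win",plane(d,[[278.5,232]],.114).round(4))
# rail middle by columns: top and bottom edges at outer
g=cv2.cvtColor(t,cv2.COLOR_BGR2GRAY).astype(float)
pts=[]
for x in range(296,418,4):
    if 385<x<402: continue
    col=g[:,x]; r=np.arange(228,240); w=np.clip(180-col[r],0,None); pts.append([x,(w*r).sum()/w.sum()])
w=plane(d,pts,.024); k=np.polyfit(w[:,1],w[:,0],1); print("groove x=",k, "res",np.std(w[:,0]-np.polyval(k,w[:,1])))
print("feet holes",plane(d,[[394.5,215.5],[396,246.8]],.008).round(4))
print("case,blower",plane(d,[[173,294]],.062).round(3),plane(d,[[337,300]],.05).round(3))
sc=s["frame"][:,:,::-1]; cv2.imwrite("pics/s1.png",sc)
E
```

```text
screen centre [0.4532 0.0812] len mm 78.39999999999999 dir deg (atan2 y,x) -119.1
filter centre [ 0.4443 -0.1865] len mm 60.199999999999996 dir deg (atan2 y,x) -84.1
lens centre [ 0.4268 -0.3354] len mm 53.5 dir deg (atan2 y,x) -106.0
lensrider up centre [ 0.4455 -0.3398] len mm 63.4 dir deg (atan2 y,x) -109.0
lensrider lo centre [ 0.4142 -0.3286] len mm 65.19999999999999 dir deg (atan2 y,x) -108.0
iris disc centre [0.436 0.223] len mm 71.5 dir deg (atan2 y,x) -114.5
iris ring centre [0.4383 0.2178] len mm 63.9 dir deg (atan2 y,x) -109.1
irisrider up centre [0.456  0.2173] len mm 60.5 dir deg (atan2 y,x) -110.9
iris scene [[0.4404 0.2201 0.078 ]] screen scene (panel mid) [[0.4512 0.078  0.078 ]]
scene filter [[ 0.4418 -0.193   0.078 ]]
fins [[0.5953 0.1688 0.11  ]] win [[0.5924 0.0749 0.114 ]]
groove x= [0.01556376 0.59439167] res 0.001282723637361492
feet holes [[ 0.6323 -0.1941  0.008 ]
 [ 0.5579 -0.1949  0.008 ]]
case,blower [[0.464 0.317 0.062]] [[ 0.44  -0.049  0.05 ]]
```

```bash
python3 - <<'E'
from h import *
t=cv2.imread("pics/top0.png"); d=cam("top")
g=cv2.cvtColor(t,cv2.COLOR_BGR2GRAY).astype(float)
T=[];B=[];G=[]
for x in list(range(294,384,3))+list(range(404,418,3)):
    e=234-(x-300)*.034; c=g[:,x]
    def cross(r0,step):   # walk from table side inward to the first drop below 200 (subpixel)
        r=r0
        while c[r]>195: r+=step
        return r-step*(195-c[r])/(c[r-step]-c[r])
    T.append([x,cross(int(e)-13,1)]); B.append([x,cross(int(e)+15,-1)])
    r=np.arange(int(e)-3,int(e)+5); G.append([x,r[np.argmin(c[r])]])
for n,p,z in(("far",T,.02),("near",B,.02),("groove",G,.024)):
    w=plane(d,p,z); y=w[:,1]; k=np.polyfit(y,w[:,0],1)
    for _ in range(3):
        e=abs(w[:,0]-np.polyval(k,y)); m=e<max(.0015,np.median(e)*2); k=np.polyfit(y[m],w[m,0],1)
    print(n,k.round(4),"x at y=0,-.2",np.polyval(k,[0,-.2]).round(4),m.sum())
E
```

```text
far [-0.009   0.6143] x at y=0,-.2 [0.6143 0.6161] 35
near [-0.0057  0.5689] x at y=0,-.2 [0.5689 0.5701] 34
groove [-0.007   0.5943] x at y=0,-.2 [0.5943 0.5957] 34
```

Candidates, top-view pixels: 
- **Iris:** black disc at (215,302). The red look-alike is at (196,180) and is not used.
- **Screen:** white panel at (278,293). Paper box at (174,252) and notebook are excluded.
- **Filter:** square frame at (397,295).
- **Lens:** barrel at (462,299). Jars at (465,238) and (492,285) are excluded.

The crop z4 confirms the choices: each of the four stands on a black rider, and the measured lengths match the stated sizes (78 mm, 60 mm, about 54 mm, about 64 mm). Lens first.

```bash
python3 -c "
from h import *
go(.428,-.335,.2,np.radians(73))"
```

```text
pos [ 0.2468 -0.5192  0.231 ] phi 25.43 shift mm [242.7 -88.5  31.1] rz -47.57
```

```bash
python3 -m pendant '[{"dx":0.0303,"dy":-0.0111,"dz":0.002,"hand":0.05},{"dx":0.0303,"dy":-0.0111,"dz":0.002},{"dx":0.0303,"dy":-0.0111,"dz":0.002},{"dx":0.0303,"dy":-0.0111,"dz":0.002},{"dx":0.0303,"dy":-0.0111,"dz":0.002},{"dx":0.0303,"dy":-0.0111,"dz":0.002},{"dx":0.0303,"dy":-0.0111,"dz":0.002},{"dx":0.0303,"dy":-0.0111,"dz":0.002}]' 40
python3 -m pendant '[{"rz":-6.8},{"rz":-6.8},{"rz":-6.8},{"rz":-6.8},{"rz":-6.8},{"rz":-6.8},{"rz":-6.8},{"rz":0}]'
python3 - <<'E'
from h import *
go(.428,-.335,.072,np.radians(73))
d=cam("top"); t=d["frame"][:,:,::-1]; cv2.imwrite("pics/a1.png",np.hstack([cv2.resize(t[250:340,400:520],(400,300)),cv2.resize(cam("scene")["frame"][150:330,380:620,::-1],(400,300))]))
E
```

```text
pos [ 0.2468 -0.5192  0.231 ] phi 25.43 shift mm [242.7 -88.4 159.1] rz -47.57invalid input
invalid input
```

View pics/a1.png

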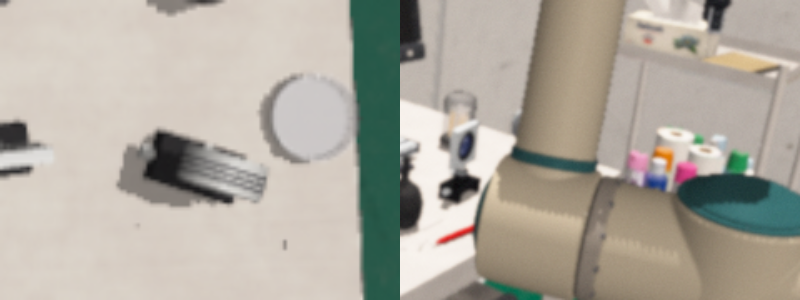

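The arm has not moved because both calls were rejected. I'll try rows with every key filled in.

```bash
python3 -m pendant '[{"dx":0.0303,"dy":-0.0111,"dz":0.002,"rx":0,"ry":0,"rz":0,"hand":0.05}]' 40
```

```text
clock: 0.48
position: [0.267, -0.5003, 0.2294]
ee_rot: [0.002, 0.976, 0.218, -0.002]
contact_force: [0.8, -0.3, -0.6]
width: 0.0754
gripper_force: 0.0
```

```bash
python3 -m pendant '[{"dx":0.0303,"dy":-0.0111,"dz":0.002,"rx":0,"ry":0,"rz":0,"hand":0.05},{"dx":0.0303,"dy":-0.0111,"dz":0.002,"rx":0,"ry":0,"rz":0,"hand":0.05},{"dx":0.0303,"dy":-0.0111,"dz":0.002,"rx":0,"ry":0,"rz":0,"hand":0.05},{"dx":0.0303,"dy":-0.0111,"dz":0.002,"rx":0,"ry":0,"rz":0,"hand":0.05},{"dx":0.0303,"dy":-0.0111,"dz":0.002,"rx":0,"ry":0,"rz":0,"hand":0.05},{"dx":0.0303,"dy":-0.0111,"dz":0.002,"rx":0,"ry":0,"rz":0,"hand":0.05},{"dx":0.0303,"dy":-0.0111,"dz":0.002,"rx":0,"ry":0,"rz":0,"hand":0.05}]'
python3 -m pendant '[{"dx":0,"dy":0,"dz":0,"rx":0,"ry":0,"rz":-6.8,"hand":0.05},{"dx":0,"dy":0,"dz":0,"rx":0,"ry":0,"rz":-6.8,"hand":0.05},{"dx":0,"dy":0,"dz":0,"rx":0,"ry":0,"rz":-6.8,"hand":0.05},{"dx":0,"dy":0,"dz":0,"rx":0,"ry":0,"rz":-6.8,"hand":0.05},{"dx":0,"dy":0,"dz":0,"rx":0,"ry":0,"rz":-6.8,"hand":0.05},{"dx":0,"dy":0,"dz":0,"rx":0,"ry":0,"rz":-6.8,"hand":0.05},{"dx":0,"dy":0,"dz":0,"rx":0,"ry":0,"rz":-6.8,"hand":0.05},{"dx":0,"dy":0,"dz":0,"rx":0,"ry":0,"rz":0,"hand":0.05}]'
python3 - <<'E'
from h import *
go(.428,-.335,.072,np.radians(73))
E
```

```text
clock: 1.07
position: [0.4286, -0.3338, 0.2154]
ee_rot: [0.0, 0.975, 0.22, 0.0]
contact_force: [1.0, 0.7, -0.2]
width: 0.0501
gripper_force: 0.0
clock: 1.73
position: [0.4277, -0.335, 0.2153]
ee_rot: [0.0, 0.803, 0.596, -0.0]
contact_force: [-0.3, 0.3, 0.8]
width: 0.0502
gripper_force: 0.0
pos [ 0.4277 -0.335   0.2153] phi 73.14 shift mm [1.000e-01 3.000e-01 1.433e+02] rz 0.14
```

```bash
python3 -m pendant '[{"dx":0,"dy":0,"dz":0.024,"rx":0,"ry":0,"rz":0,"hand":0.05},{"dx":0,"dy":0,"dz":0.024,"rx":0,"ry":0,"rz":0,"hand":0.05},{"dx":0,"dy":0,"dz":0.024,"rx":0,"ry":0,"rz":0,"hand":0.05},{"dx":0,"dy":0,"dz":0.024,"rx":0,"ry":0,"rz":0,"hand":0.05},{"dx":0,"dy":0,"dz":0.024,"rx":0,"ry":0,"rz":0,"hand":0.05},{"dx":0,"dy":0,"dz":0.023,"rx":0,"ry":0,"rz":0,"hand":0.05},{"dx":0,"dy":0,"dz":0,"rx":0,"ry":0,"rz":0,"hand":0.05}]'
python3 -m pendant '[{"dx":0,"dy":0,"dz":0,"rx":0,"ry":0,"rz":0,"hand":0.035},{"dx":0,"dy":0,"dz":0,"rx":0,"ry":0,"rz":0,"hand":0.03},{"dx":0,"dy":0,"dz":0,"rx":0,"ry":0,"rz":0,"hand":0.025},{"dx":0,"dy":0,"dz":0,"rx":0,"ry":0,"rz":0,"hand":0.015},{"dx":0,"dy":0,"dz":0,"rx":0,"ry":0,"rz":0,"hand":0.01},{"dx":0,"dy":0,"dz":0,"rx":0,"ry":0,"rz":0,"hand":0.01}]' 40
python3 -m pendant '[{"dx":0,"dy":0,"dz":-0.02,"rx":0,"ry":0,"rz":0,"hand":0.01},{"dx":0,"dy":0,"dz":-0.02,"rx":0,"ry":0,"rz":0,"hand":0.01},{"dx":0,"dy":0,"dz":-0.02,"rx":0,"ry":0,"rz":0,"hand":0.01},{"dx":0,"dy":0,"dz":0,"rx":0,"ry":0,"rz":0,"hand":0.01}]'
python3 - <<'E'
from h import *
go(.5942,.0135,.16,np.radians(.46))
E
```

```text
clock: 2.32
position: [0.4252, -0.3326, 0.0683]
ee_rot: [-0.004, 0.805, 0.594, -0.001]
contact_force: [-0.9, 0.2, 0.0]
width: 0.0498
gripper_force: 0.0
clock: 2.82
position: [0.4286, -0.3361, 0.0741]
ee_rot: [0.002, 0.804, 0.595, 0.0]
contact_force: [0.3, 0.4, 6.8]
width: 0.0239
gripper_force: 40.3
clock: 3.15
position: [0.4295, -0.3368, 0.1359]
ee_rot: [0.004, 0.804, 0.595, 0.001]
contact_force: [1.0, -1.6, -1.9]
width: 0.0233
gripper_force: 41.0
pos [ 0.4295 -0.3368  0.1359] phi 73.02 shift mm [383.1  55.4 -25.1] rz 72.56
```

```bash
python3 -m pendant '[{"dx":0,"dy":0,"dz":-0.03,"rx":0,"ry":0,"rz":0,"hand":0.01},{"dx":0,"dy":0,"dz":-0.03,"rx":0,"ry":0,"rz":0,"hand":0.01},{"dx":0,"dy":0,"dz":-0.03,"rx":0,"ry":0,"rz":0,"hand":0.01},{"dx":0.02,"dy":0.003,"dz":0,"rx":0,"ry":0,"rz":0,"hand":0.01},{"dx":0.033,"dy":0.005,"dz":0,"rx":0,"ry":0,"rz":0,"hand":0.01},{"dx":0.033,"dy":0.005,"dz":0,"rx":0,"ry":0,"rz":0,"hand":0.01},{"dx":0.033,"dy":0.005,"dz":0,"rx":0,"ry":0,"rz":0,"hand":0.01},{"dx":0.033,"dy":0.005,"dz":0,"rx":0,"ry":0,"rz":0,"hand":0.01},{"dx":0.033,"dy":0.005,"dz":0,"rx":0,"ry":0,"rz":0,"hand":0.01}]'
python3 -m pendant '[{"dx":0.033,"dy":0.005,"dz":0,"rx":0,"ry":0,"rz":0,"hand":0.01},{"dx":0.033,"dy":0.005,"dz":0,"rx":0,"ry":0,"rz":0,"hand":0.01},{"dx":0.033,"dy":0.005,"dz":0,"rx":0,"ry":0,"rz":0,"hand":0.01},{"dx":0.033,"dy":0.005,"dz":0,"rx":0,"ry":0,"rz":0,"hand":0.01},{"dx":0.033,"dy":0.005,"dz":0,"rx":0,"ry":0,"rz":0,"hand":0.01},{"dx":0.02,"dy":0.0,"dz":0,"rx":0,"ry":0,"rz":0,"hand":0.01},{"dx":0.01,"dy":0,"dz":0,"rx":0,"ry":0,"rz":0,"hand":0.01},{"dx":0,"dy":0,"dz":0,"rx":0,"ry":0,"rz":0,"hand":0.01}]'
python3 -m pendant '[{"dx":0,"dy":0,"dz":0,"rx":0,"ry":0,"rz":6.6,"hand":0.01},{"dx":0,"dy":0,"dz":0,"rx":0,"ry":0,"rz":6.6,"hand":0.01},{"dx":0,"dy":0,"dz":0,"rx":0,"ry":0,"rz":6.6,"hand":0.01},{"dx":0,"dy":0,"dz":0,"rx":0,"ry":0,"rz":6.6,"hand":0.01},{"dx":0,"dy":0,"dz":0,"rx":0,"ry":0,"rz":6.6,"hand":0.01},{"dx":0,"dy":0,"dz":0,"rx":0,"ry":0,"rz":6.6,"hand":0.01},{"dx":0,"dy":0,"dz":0,"rx":0,"ry":0,"rz":6.6,"hand":0.01},{"dx":0,"dy":0,"dz":0,"rx":0,"ry":0,"rz":6.6,"hand":0.01},{"dx":0,"dy":0,"dz":0,"rx":0,"ry":0,"rz":6.6,"hand":0.01},{"dx":0,"dy":0,"dz":0,"rx":0,"ry":0,"rz":6.6,"hand":0.01},{"dx":0,"dy":0,"dz":0,"rx":0,"ry":0,"rz":6.6,"hand":0.01},{"dx":0,"dy":0,"dz":0,"rx":0,"ry":0,"rz":0,"hand":0.01}]'
python3 - <<'E'
from h import *
go(.5942,.0135,.11,np.radians(.46))
cv2.imwrite("pics/b1.png",np.hstack([cv2.resize(cam("top")["frame"][170:290,230:390,::-1],(400,300)),cv2.resize(cam("scene")["frame"][130:340,200:480,::-1],(400,300))]))
E
```

```text
clock: 3.9
position: [0.5082, -0.1645, 0.2209]
ee_rot: [-0.001, 0.804, 0.595, -0.0]
contact_force: [1.2, 0.1, -2.3]
width: 0.0233
gripper_force: 39.4
clock: 4.57
position: [0.5891, 0.0149, 0.2208]
ee_rot: [-0.001, 0.803, 0.596, -0.001]
contact_force: [0.2, -0.1, -2.7]
width: 0.0235
gripper_force: 39.5
clock: 5.57
position: [0.5884, 0.011, 0.2218]
ee_rot: [0.001, 1.0, 0.002, -0.001]
contact_force: [-0.8, -0.4, -2.1]
width: 0.0239
gripper_force: 39.4
pos [0.5884 0.011  0.2218] phi 0.22 shift mm [  6.   -2.6 111.7] rz -0.24
```

View pics/b1.png

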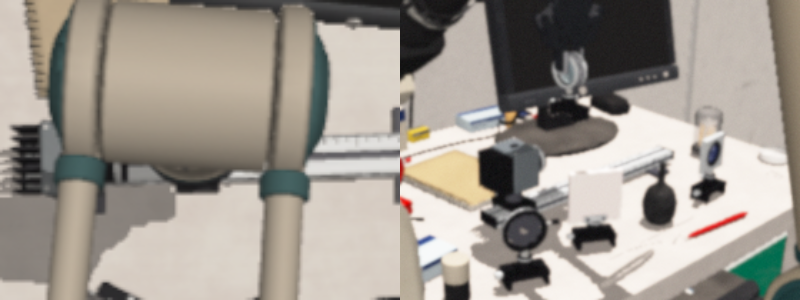

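```bash
python3 -m pendant '[{"dx":0.006,"dy":-0.0026,"dz":0.02,"rx":0,"ry":0,"rz":-0.2,"hand":0.01},{"dx":0,"dy":0,"dz":0.022,"rx":0,"ry":0,"rz":0,"hand":0.01},{"dx":0,"dy":0,"dz":0.022,"rx":0,"ry":0,"rz":0,"hand":0.01},{"dx":0,"dy":0,"dz":0.022,"rx":0,"ry":0,"rz":0,"hand":0.01},{"dx":0,"dy":0,"dz":0.02,"rx":0,"ry":0,"rz":0,"hand":0.01},{"dx":0,"dy":0,"dz":0,"rx":0,"ry":0,"rz":0,"hand":0.01},{"dx":0,"dy":0,"dz":0,"rx":0,"ry":0,"rz":0,"hand":0.01}]'
python3 - <<'E'
from h import *
go(.5942,.0135,.086,np.radians(.46))
cv2.imwrite("pics/b2.png",cv2.resize(cam("scene")["frame"][200:275,265:365,::-1],(800,600),interpolation=2))
E
```

```text
clock: 6.25
position: [0.5943, 0.0151, 0.1154]
ee_rot: [0.0, 1.0, 0.006, -0.001]
contact_force: [1.1, -0.8, -1.7]
width: 0.0234
gripper_force: 39.6
pos [0.5943 0.0151 0.1154] phi 0.69 shift mm [-0.1  1.6 29.4] rz 0.23
```

View pics/b2.png

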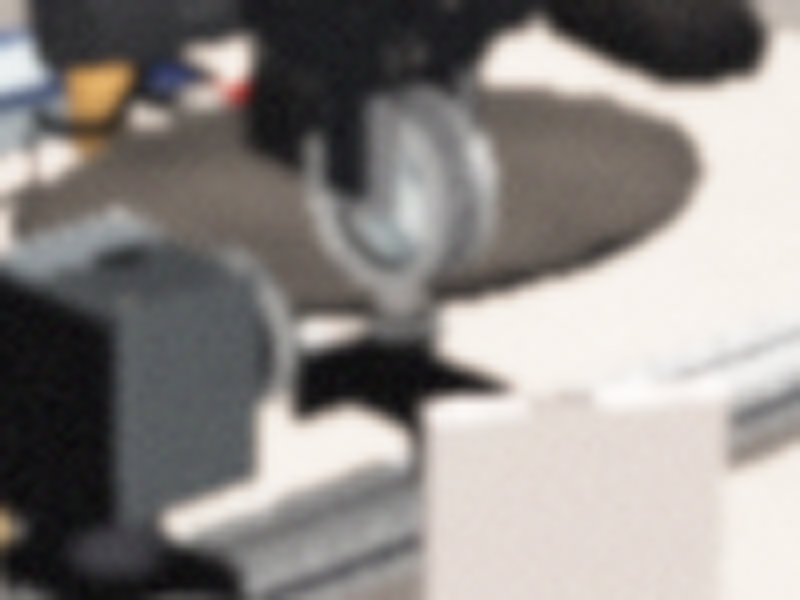

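```bash
python3 - <<'E'
from h import *
d=cam("scene")
print(plane(d,[[265+403/8-.44,200+185/8-.44],[265+395/8-.44,200+185/8-.44]],.121).round(4))
E
```

```text
[[0.5937 0.0103 0.121 ]
 [0.5952 0.0121 0.121 ]]
```

```bash
python3 -m pendant '[{"dx":0,"dy":0.001,"dz":0.008,"rx":0,"ry":0,"rz":0.2,"hand":0.01},{"dx":0,"dy":0,"dz":0.006,"rx":0,"ry":0,"rz":0,"hand":0.01},{"dx":0,"dy":0,"dz":0.005,"rx":0,"ry":0,"rz":0,"hand":0.01},{"dx":0,"dy":0,"dz":0.004,"rx":0,"ry":0,"rz":0,"hand":0.01},{"dx":0,"dy":0,"dz":0.002,"rx":0,"ry":0,"rz":0,"hand":0.01},{"dx":0,"dy":0,"dz":0,"rx":0,"ry":0,"rz":0,"hand":0.01}]'
python3 -m pendant '[{"dx":0,"dy":0,"dz":0.002,"rx":0,"ry":0,"rz":0,"hand":0.01},{"dx":0,"dy":0,"dz":0.002,"rx":0,"ry":0,"rz":0,"hand":0.01},{"dx":0,"dy":0,"dz":0,"rx":0,"ry":0,"rz":0,"hand":0.01},{"dx":0,"dy":0,"dz":0,"rx":0,"ry":0,"rz":0,"hand":0.01}]'
```

```text
clock: 6.85
position: [0.5948, 0.0146, 0.0906]
ee_rot: [-0.0, 1.0, 0.004, -0.001]
contact_force: [-0.2, -0.7, -2.2]
width: 0.0235
gripper_force: 39.8
clock: 7.18
position: [0.5957, 0.0146, 0.0879]
ee_rot: [0.0, 1.0, 0.004, 0.001]
contact_force: [-0.7, -0.2, 0.9]
width: 0.0238
gripper_force: 40.1
```

Contact is starting (−2.2 N to +0.9 N) at the expected height. I'll go a little further, then release.

```bash
python3 -m pendant '[{"dx":0,"dy":0,"dz":0.0015,"rx":0,"ry":0,"rz":0,"hand":0.01},{"dx":0,"dy":0,"dz":0,"rx":0,"ry":0,"rz":0,"hand":0.01},{"dx":0,"dy":0,"dz":0,"rx":0,"ry":0,"rz":0,"hand":0.01}]'
python3 -m pendant '[{"dx":0,"dy":0,"dz":0,"rx":0,"ry":0,"rz":0,"hand":0.03},{"dx":0,"dy":0,"dz":0,"rx":0,"ry":0,"rz":0,"hand":0.04},{"dx":0,"dy":0,"dz":0,"rx":0,"ry":0,"rz":0,"hand":0.045},{"dx":0,"dy":0,"dz":0,"rx":0,"ry":0,"rz":0,"hand":0.045}]'
python3 -m pendant '[{"dx":0,"dy":0,"dz":-0.025,"rx":0,"ry":0,"rz":0,"hand":0.045},{"dx":0,"dy":0,"dz":-0.025,"rx":0,"ry":0,"rz":0,"hand":0.045},{"dx":0,"dy":0,"dz":-0.03,"rx":0,"ry":0,"rz":0,"hand":0.045},{"dx":0,"dy":0,"dz":-0.03,"rx":0,"ry":0,"rz":0,"hand":0.045},{"dx":0,"dy":0,"dz":-0.03,"rx":0,"ry":0,"rz":0,"hand":0.045},{"dx":0,"dy":0,"dz":0,"rx":0,"ry":0,"rz":0,"hand":0.045}]'
python3 - <<'E'
from h import *
go(.443,-.188,.2,np.radians(96))
E
```

```text
clock: 7.43
position: [0.5958, 0.0145, 0.0878]
ee_rot: [0.0, 1.0, 0.004, 0.001]
contact_force: [-2.5, 0.3, 9.6]
width: 0.0236
gripper_force: 41.3
clock: 7.77
position: [0.5953, 0.0145, 0.0856]
ee_rot: [0.0, 1.0, 0.004, -0.0]
contact_force: [0.2, -0.3, -0.4]
width: 0.0451
gripper_force: 0.0
clock: 8.27
position: [0.5989, 0.0143, 0.2323]
ee_rot: [0.001, 1.0, 0.004, 0.006]
contact_force: [0.6, 0.2, 0.4]
width: 0.0449
gripper_force: 0.0
pos [0.5989 0.0143 0.2323] phi 0.43 shift mm [-157.8  201.1   30.6] rz -95.57
```

```bash
python3 -m pendant '[{"dx":-0.0225,"dy":0.0287,"dz":0,"rx":0,"ry":0,"rz":0,"hand":0.045},{"dx":-0.0225,"dy":0.0287,"dz":0,"rx":0,"ry":0,"rz":0,"hand":0.045},{"dx":-0.0225,"dy":0.0287,"dz":0,"rx":0,"ry":0,"rz":0,"hand":0.045},{"dx":-0.0225,"dy":0.0287,"dz":0,"rx":0,"ry":0,"rz":0,"hand":0.045},{"dx":-0.0225,"dy":0.0287,"dz":0,"rx":0,"ry":0,"rz":0,"hand":0.045},{"dx":-0.0225,"dy":0.0287,"dz":0,"rx":0,"ry":0,"rz":0,"hand":0.045},{"dx":-0.0225,"dy":0.0287,"dz":0,"rx":0,"ry":0,"rz":0,"hand":0.045}]'
python3 -m pendant '[{"dx":0,"dy":0,"dz":0,"rx":0,"ry":0,"rz":-6.8,"hand":0.045},{"dx":0,"dy":0,"dz":0,"rx":0,"ry":0,"rz":-6.8,"hand":0.045},{"dx":0,"dy":0,"dz":0,"rx":0,"ry":0,"rz":-6.8,"hand":0.045},{"dx":0,"dy":0,"dz":0,"rx":0,"ry":0,"rz":-6.8,"hand":0.045},{"dx":0,"dy":0,"dz":0,"rx":0,"ry":0,"rz":-6.8,"hand":0.045},{"dx":0,"dy":0,"dz":0,"rx":0,"ry":0,"rz":-6.8,"hand":0.045},{"dx":0,"dy":0,"dz":0,"rx":0,"ry":0,"rz":-6.8,"hand":0.045},{"dx":0,"dy":0,"dz":0,"rx":0,"ry":0,"rz":-6.8,"hand":0.045},{"dx":0,"dy":0,"dz":0,"rx":0,"ry":0,"rz":-6.8,"hand":0.045},{"dx":0,"dy":0,"dz":0,"rx":0,"ry":0,"rz":-6.8,"hand":0.045}]'
python3 -m pendant '[{"dx":0,"dy":0,"dz":0,"rx":0,"ry":0,"rz":-6.9,"hand":0.045},{"dx":0,"dy":0,"dz":0,"rx":0,"ry":0,"rz":-6.9,"hand":0.045},{"dx":0,"dy":0,"dz":0,"rx":0,"ry":0,"rz":-6.9,"hand":0.045},{"dx":0,"dy":0,"dz":0,"rx":0,"ry":0,"rz":-6.9,"hand":0.045},{"dx":0,"dy":0,"dz":0,"rx":0,"ry":0,"rz":0,"hand":0.045}]'
python3 - <<'E'
from h import *
go(.443,-.188,.074,np.radians(96))
d=cam("top"); s=cam("scene")
cv2.imwrite("pics/c1.png",np.hstack([cv2.resize(d["frame"][200:275,240:340,::-1],(400,300)),cv2.resize(s["frame"][190:265,350:450,::-1],(400,300))]))
E
```

```text
clock: 8.85
position: [0.4379, -0.1885, 0.2253]
ee_rot: [-0.0, 1.0, 0.004, -0.0]
contact_force: [-0.1, -0.5, 0.1]
width: 0.045
gripper_force: 0.0
clock: 9.68
position: [0.4391, -0.1874, 0.2252]
ee_rot: [-0.0, 0.825, 0.565, -0.0]
contact_force: [-0.6, 0.3, -0.2]
width: 0.0447
gripper_force: 0.0
clock: 10.1
position: [0.4391, -0.1874, 0.2252]
ee_rot: [-0.0, 0.668, 0.744, -0.0]
contact_force: [-0.5, 0.9, -0.2]
width: 0.0452
gripper_force: 0.0
pos [ 0.4391 -0.1874  0.2252] phi 96.13 shift mm [ -1.1   3.9 151.2] rz 0.13
```

View pics/c1.png

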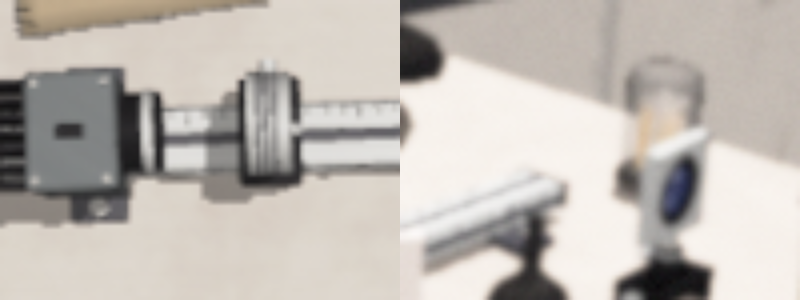

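Lens sits upright and square over the rail (crop centre at top-view pixel (306.6,232)). Now the filter grasp.

```bash
python3 -m pendant '[{"dx":-0.001,"dy":0.0039,"dz":0.026,"rx":0,"ry":0,"rz":0,"hand":0.045},{"dx":0,"dy":0,"dz":0.026,"rx":0,"ry":0,"rz":0,"hand":0.045},{"dx":0,"dy":0,"dz":0.026,"rx":0,"ry":0,"rz":0,"hand":0.045},{"dx":0,"dy":0,"dz":0.026,"rx":0,"ry":0,"rz":0,"hand":0.045},{"dx":0,"dy":0,"dz":0.026,"rx":0,"ry":0,"rz":0,"hand":0.045},{"dx":0,"dy":0,"dz":0.021,"rx":0,"ry":0,"rz":0,"hand":0.045},{"dx":0,"dy":0,"dz":0,"rx":0,"ry":0,"rz":0,"hand":0.045},{"dx":0,"dy":0,"dz":0,"rx":0,"ry":0,"rz":0,"hand":0.045}]'
python3 -m pendant '[{"dx":0,"dy":0,"dz":0,"rx":0,"ry":0,"rz":0,"hand":0.03},{"dx":0,"dy":0,"dz":0,"rx":0,"ry":0,"rz":0,"hand":0.022},{"dx":0,"dy":0,"dz":0,"rx":0,"ry":0,"rz":0,"hand":0.016},{"dx":0,"dy":0,"dz":0,"rx":0,"ry":0,"rz":0,"hand":0.012},{"dx":0,"dy":0,"dz":0,"rx":0,"ry":0,"rz":0,"hand":0.008},{"dx":0,"dy":0,"dz":0,"rx":0,"ry":0,"rz":0,"hand":0.0},{"dx":0,"dy":0,"dz":0,"rx":0,"ry":0,"rz":0,"hand":0.0},{"dx":0,"dy":0,"dz":0,"rx":0,"ry":0,"rz":0,"hand":0.0}]' 40
python3 - <<'E'
from h import *
go(.5946,-.0415,.2,np.radians(.46))
d=cam("top"); p=plane(d,[[306.6,232],[279,232]],.12); print(p.round(4))
E
```

```text
clock: 10.87
position: [0.4427, -0.1877, 0.0741]
ee_rot: [-0.001, 0.67, 0.743, -0.0]
contact_force: [0.2, -0.6, 0.2]
width: 0.0452
gripper_force: 0.0
clock: 11.53
position: [0.444, -0.1885, 0.0759]
ee_rot: [0.001, 0.669, 0.743, 0.0]
contact_force: [-0.8, 0.7, 6.7]
width: 0.0094
gripper_force: 40.0
pos [ 0.444  -0.1885  0.0759] phi 96.02 shift mm [ 130.2  165.4 -124. ] rz 95.56
[[0.5904 0.0146 0.12  ]
 [0.592  0.0735 0.12  ]]
```

```bash
python3 -m pendant '[{"dx":0,"dy":0,"dz":-0.02,"rx":0,"ry":0,"rz":0,"hand":0},{"dx":0,"dy":0,"dz":-0.03,"rx":0,"ry":0,"rz":0,"hand":0},{"dx":0,"dy":0,"dz":-0.03,"rx":0,"ry":0,"rz":0,"hand":0},{"dx":0,"dy":0,"dz":-0.03,"rx":0,"ry":0,"rz":0,"hand":0},{"dx":0,"dy":0,"dz":-0.03,"rx":0,"ry":0,"rz":0,"hand":0},{"dx":0.0217,"dy":0.0275,"dz":0,"rx":0,"ry":0,"rz":0,"hand":0},{"dx":0.0217,"dy":0.0275,"dz":0,"rx":0,"ry":0,"rz":0,"hand":0},{"dx":0.0217,"dy":0.0275,"dz":0,"rx":0,"ry":0,"rz":0,"hand":0},{"dx":0.0217,"dy":0.0275,"dz":0,"rx":0,"ry":0,"rz":0,"hand":0},{"dx":0.0217,"dy":0.0275,"dz":0,"rx":0,"ry":0,"rz":0,"hand":0},{"dx":0.0217,"dy":0.0275,"dz":0,"rx":0,"ry":0,"rz":0,"hand":0},{"dx":0,"dy":0,"dz":0,"rx":0,"ry":0,"rz":0,"hand":0}]'
python3 -m pendant '[{"dx":0,"dy":0,"dz":0,"rx":0,"ry":0,"rz":6.8,"hand":0},{"dx":0,"dy":0,"dz":0,"rx":0,"ry":0,"rz":6.8,"hand":0},{"dx":0,"dy":0,"dz":0,"rx":0,"ry":0,"rz":6.8,"hand":0},{"dx":0,"dy":0,"dz":0,"rx":0,"ry":0,"rz":6.8,"hand":0},{"dx":0,"dy":0,"dz":0,"rx":0,"ry":0,"rz":6.8,"hand":0},{"dx":0,"dy":0,"dz":0,"rx":0,"ry":0,"rz":6.8,"hand":0},{"dx":0,"dy":0,"dz":0,"rx":0,"ry":0,"rz":6.8,"hand":0}]'
python3 -m pendant '[{"dx":0,"dy":0,"dz":0,"rx":0,"ry":0,"rz":6.8,"hand":0},{"dx":0,"dy":0,"dz":0,"rx":0,"ry":0,"rz":6.8,"hand":0},{"dx":0,"dy":0,"dz":0,"rx":0,"ry":0,"rz":6.8,"hand":0},{"dx":0,"dy":0,"dz":0,"rx":0,"ry":0,"rz":6.8,"hand":0},{"dx":0,"dy":0,"dz":0,"rx":0,"ry":0,"rz":6.8,"hand":0},{"dx":0,"dy":0,"dz":0,"rx":0,"ry":0,"rz":6.8,"hand":0},{"dx":0,"dy":0,"dz":0,"rx":0,"ry":0,"rz":6.8,"hand":0},{"dx":0,"dy":0,"dz":0,"rx":0,"ry":0,"rz":0,"hand":0},{"dx":0,"dy":0,"dz":0,"rx":0,"ry":0,"rz":0,"hand":0}]'
python3 - <<'E'
from h import *
go(.5946,-.0410,.118,np.radians(.46))
E
```

```text
clock: 12.58
position: [0.598, -0.0363, 0.2135]
ee_rot: [-0.0, 0.668, 0.745, 0.003]
contact_force: [0.3, -1.8, -4.0]
width: 0.0096
gripper_force: 40.4
clock: 13.17
position: [0.5927, -0.0413, 0.2137]
ee_rot: [-0.001, 0.913, 0.407, -0.001]
contact_force: [-0.3, -0.2, -3.8]
width: 0.0093
gripper_force: 40.4
clock: 13.92
position: [0.593, -0.0413, 0.214]
ee_rot: [-0.0, 1.0, 0.009, -0.001]
contact_force: [-0.1, 0.0, -4.2]
width: 0.0093
gripper_force: 40.4
pos [ 0.593  -0.0413  0.214 ] phi 0.99 shift mm [ 1.7 -0.2 96. ] rz 0.53
```

```bash
python3 -m pendant '[{"dx":0.0017,"dy":0,"dz":0.022,"rx":0,"ry":0,"rz":0.5,"hand":0},{"dx":0,"dy":0,"dz":0.024,"rx":0,"ry":0,"rz":0,"hand":0},{"dx":0,"dy":0,"dz":0.024,"rx":0,"ry":0,"rz":0,"hand":0},{"dx":0,"dy":0,"dz":0.018,"rx":0,"ry":0,"rz":0,"hand":0},{"dx":0,"dy":0,"dz":0.008,"rx":0,"ry":0,"rz":0,"hand":0},{"dx":0,"dy":0,"dz":0,"rx":0,"ry":0,"rz":0,"hand":0},{"dx":0,"dy":0,"dz":0,"rx":0,"ry":0,"rz":0,"hand":0}]'
python3 - <<'E'
from h import *
go(.5946,-.0410,.0885,np.radians(.46))
cv2.imwrite("pics/c2.png",cv2.resize(cam("scene")["frame"][185:260,275:375,::-1],(800,600),interpolation=2))
E
```

```text
clock: 14.5
position: [0.5956, -0.0413, 0.1189]
ee_rot: [0.0, 1.0, 0.003, -0.0]
contact_force: [0.5, -0.4, -3.2]
width: 0.0091
gripper_force: 40.3
pos [ 0.5956 -0.0413  0.1189] phi 0.39 shift mm [-1.  -0.3 30.4] rz -0.07
```

View pics/c2.png

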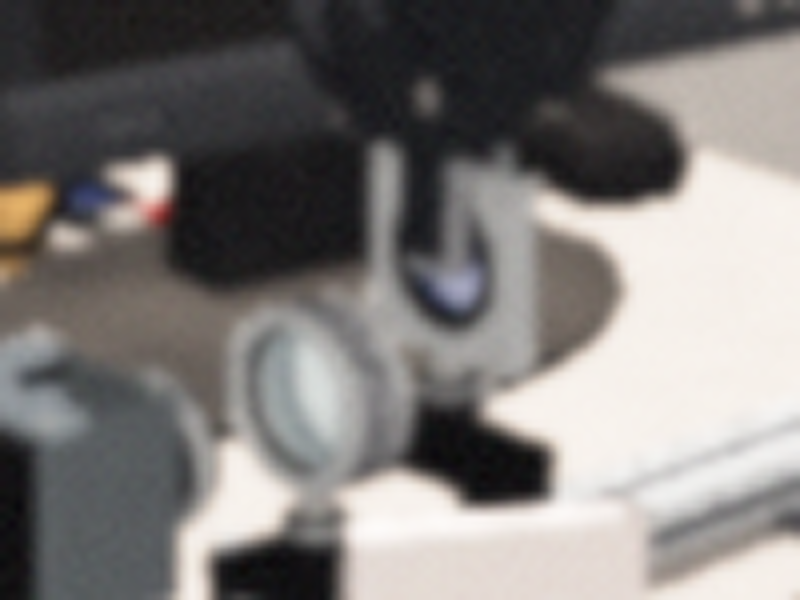

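```bash
python3 - <<'E'
from h import *
d=cam("scene"); o=d["position"]
for n,p in(("ring bottom",(447,328)),("ring L",(400,265)),("ring R",(490,265)),("frame L",(370,250)),("frame R",(532,250)),("post",(450,385))):
    r=ray(d,[[275+p[0]/8-.44,185+p[1]/8-.44]])[0]; print(n,(o+r*((-.036-o[1])/r[1])).round(4))
E
```

```text
ring bottom [ 0.5891 -0.036   0.104 ]
ring L [ 0.6099 -0.036   0.1183]
ring R [ 0.5718 -0.036   0.1286]
frame L [ 0.6232 -0.036   0.1195]
frame R [ 0.5549 -0.036   0.1378]
post [ 0.5871 -0.036   0.0862]
```

```bash
python3 - <<'E'
from h import *
d=cam("scene"); o=d["position"]
for n,p in(("L",(232,395)),("R",(367,395)),("glass L",(250,390)),("glass R",(345,390)),("post",(315,510))):
    r=ray(d,[[275+p[0]/8-.44,185+p[1]/8-.44]])[0]; y=.0265 if n!="post" else .0145+.006; print(n,(o+r*((y-o[1])/r[1])).round(4))
E
```

```text
L [0.6151 0.0265 0.0906]
R [0.5572 0.0265 0.108 ]
glass L [0.6071 0.0265 0.0946]
glass R [0.5664 0.0265 0.1067]
post [0.5848 0.0205 0.0619]
```

```bash
python3 -m pendant '[{"dx":-0.0015,"dy":0,"dz":0.008,"rx":0,"ry":0,"rz":0,"hand":0},{"dx":0,"dy":0,"dz":0.006,"rx":0,"ry":0,"rz":0,"hand":0},{"dx":0,"dy":0,"dz":0.005,"rx":0,"ry":0,"rz":0,"hand":0},{"dx":0,"dy":0,"dz":0.004,"rx":0,"ry":0,"rz":0,"hand":0},{"dx":0,"dy":0,"dz":0.003,"rx":0,"ry":0,"rz":0,"hand":0},{"dx":0,"dy":0,"dz":0,"rx":0,"ry":0,"rz":0,"hand":0}]'
python3 -m pendant '[{"dx":0,"dy":0,"dz":0.002,"rx":0,"ry":0,"rz":0,"hand":0},{"dx":0,"dy":0,"dz":0.002,"rx":0,"ry":0,"rz":0,"hand":0},{"dx":0,"dy":0,"dz":0,"rx":0,"ry":0,"rz":0,"hand":0},{"dx":0,"dy":0,"dz":0,"rx":0,"ry":0,"rz":0,"hand":0}]'
```

```text
clock: 15.15
position: [0.5933, -0.0412, 0.0918]
ee_rot: [-0.0, 1.0, 0.003, -0.001]
contact_force: [1.2, -0.2, -4.1]
width: 0.0096
gripper_force: 40.4
clock: 15.48
position: [0.5943, -0.0414, 0.0896]
ee_rot: [0.0, 1.0, 0.003, 0.001]
contact_force: [-1.4, -0.3, 2.3]
width: 0.0094
gripper_force: 41.1
```

```bash
python3 -m pendant '[{"dx":0,"dy":0,"dz":0.001,"rx":0,"ry":0,"rz":0,"hand":0},{"dx":0,"dy":0,"dz":0,"rx":0,"ry":0,"rz":0,"hand":0.015},{"dx":0,"dy":0,"dz":0,"rx":0,"ry":0,"rz":0,"hand":0.025},{"dx":0,"dy":0,"dz":0,"rx":0,"ry":0,"rz":0,"hand":0.03},{"dx":0,"dy":0,"dz":0,"rx":0,"ry":0,"rz":0,"hand":0.03},{"dx":0,"dy":0,"dz":-0.02,"rx":0,"ry":0,"rz":0,"hand":0.03},{"dx":0,"dy":0,"dz":-0.02,"rx":0,"ry":0,"rz":0,"hand":0.03},{"dx":0,"dy":0,"dz":-0.03,"rx":0,"ry":0,"rz":0,"hand":0.03},{"dx":0,"dy":0,"dz":-0.03,"rx":0,"ry":0,"rz":0,"hand":0.03},{"dx":0,"dy":0,"dz":-0.03,"rx":0,"ry":0,"rz":0,"hand":0.03},{"dx":0,"dy":0,"dz":0,"rx":0,"ry":0,"rz":0,"hand":0.045}]'
python3 - <<'E'
from h import *
go(.4385,.2195,.2,np.radians(70))
E
```

```text
clock: 16.4
position: [0.5976, -0.0419, 0.2244]
ee_rot: [0.001, 1.0, 0.003, 0.006]
contact_force: [1.1, -0.5, 1.3]
width: 0.0409
gripper_force: 0.0
pos [ 0.5976 -0.0419  0.2244] phi 0.33 shift mm [-157.8 -262.4   21.8] rz -69.67
```

```bash
python3 -m pendant '[{"dx":-0.0175,"dy":-0.0292,"dz":0,"rx":0,"ry":0,"rz":0,"hand":0.045},{"dx":-0.0175,"dy":-0.0292,"dz":0,"rx":0,"ry":0,"rz":0,"hand":0.045},{"dx":-0.0175,"dy":-0.0292,"dz":0,"rx":0,"ry":0,"rz":0,"hand":0.045},{"dx":-0.0175,"dy":-0.0292,"dz":0,"rx":0,"ry":0,"rz":0,"hand":0.045},{"dx":-0.0175,"dy":-0.0292,"dz":0,"rx":0,"ry":0,"rz":0,"hand":0.045},{"dx":-0.0175,"dy":-0.0292,"dz":0,"rx":0,"ry":0,"rz":0,"hand":0.045},{"dx":-0.0175,"dy":-0.0292,"dz":0,"rx":0,"ry":0,"rz":0,"hand":0.045},{"dx":-0.0175,"dy":-0.0292,"dz":0,"rx":0,"ry":0,"rz":0,"hand":0.045},{"dx":-0.0175,"dy":-0.0292,"dz":0,"rx":0,"ry":0,"rz":0,"hand":0.045},{"dx":0,"dy":0,"dz":0,"rx":0,"ry":0,"rz":0,"hand":0.045}]'
python3 -m pendant '[{"dx":0,"dy":0,"dz":0,"rx":0,"ry":0,"rz":-6.97,"hand":0.045},{"dx":0,"dy":0,"dz":0,"rx":0,"ry":0,"rz":-6.97,"hand":0.045},{"dx":0,"dy":0,"dz":0,"rx":0,"ry":0,"rz":-6.97,"hand":0.045},{"dx":0,"dy":0,"dz":0,"rx":0,"ry":0,"rz":-6.97,"hand":0.045},{"dx":0,"dy":0,"dz":0,"rx":0,"ry":0,"rz":-6.97,"hand":0.045},{"dx":0,"dy":0,"dz":0,"rx":0,"ry":0,"rz":-6.97,"hand":0.045},{"dx":0,"dy":0,"dz":0,"rx":0,"ry":0,"rz":-6.97,"hand":0.045},{"dx":0,"dy":0,"dz":0,"rx":0,"ry":0,"rz":-6.97,"hand":0.045},{"dx":0,"dy":0,"dz":0,"rx":0,"ry":0,"rz":-6.97,"hand":0.045},{"dx":0,"dy":0,"dz":0,"rx":0,"ry":0,"rz":-6.97,"hand":0.045},{"dx":0,"dy":0,"dz":0,"rx":0,"ry":0,"rz":0,"hand":0.045},{"dx":0,"dy":0,"dz":0,"rx":0,"ry":0,"rz":0,"hand":0.045}]'
python3 - <<'E'
from h import *
go(.4385,.2195,.075,np.radians(70))
d=cam("top")["frame"][:,:,::-1]; s=cam("scene")["frame"][:,:,::-1]
cv2.imwrite("pics/d1.png",np.hstack([cv2.resize(d[195:270,260:360],(400,300)),cv2.resize(s[240:360,200:360],(400,300))]))
E
```

```text
clock: 17.23
position: [0.4311, 0.2249, 0.2174]
ee_rot: [-0.002, 1.0, 0.005, -0.001]
contact_force: [0.6, -0.6, 0.6]
width: 0.0452
gripper_force: 0.0
clock: 18.23
position: [0.4351, 0.2202, 0.2174]
ee_rot: [0.0, 0.82, 0.572, -0.0]
contact_force: [0.1, -1.2, 0.3]
width: 0.0448
gripper_force: 0.0
pos [0.4351 0.2202 0.2174] phi 69.83 shift mm [  0.5   3.5 142.4] rz -0.17
```

View pics/d1.png

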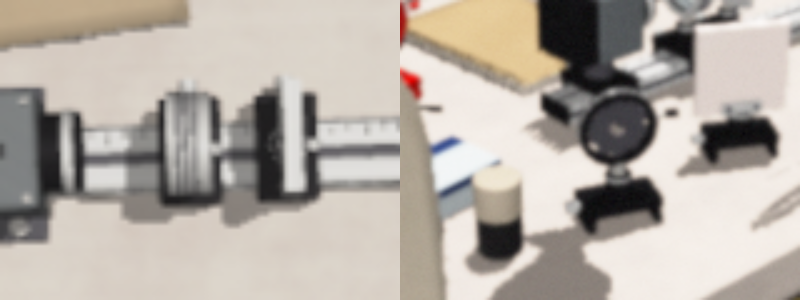

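Lens and filter are both seated square on the rail, at crop x 189 and 287, about 56 mm apart. The iris still stands untouched under the gripper, so I'll descend.

```bash
python3 -m pendant '[{"dx":0.0005,"dy":0.0035,"dz":0.025,"rx":0,"ry":0,"rz":-0.2,"hand":0.045},{"dx":0,"dy":0,"dz":0.025,"rx":0,"ry":0,"rz":0,"hand":0.045},{"dx":0,"dy":0,"dz":0.025,"rx":0,"ry":0,"rz":0,"hand":0.045},{"dx":0,"dy":0,"dz":0.025,"rx":0,"ry":0,"rz":0,"hand":0.045},{"dx":0,"dy":0,"dz":0.025,"rx":0,"ry":0,"rz":0,"hand":0.045},{"dx":0,"dy":0,"dz":0.017,"rx":0,"ry":0,"rz":0,"hand":0.045},{"dx":0,"dy":0,"dz":0,"rx":0,"ry":0,"rz":0,"hand":0.045},{"dx":0,"dy":0,"dz":0,"rx":0,"ry":0,"rz":0,"hand":0.045}]'
python3 -m pendant '[{"dx":0,"dy":0,"dz":0,"rx":0,"ry":0,"rz":0,"hand":0.03},{"dx":0,"dy":0,"dz":0,"rx":0,"ry":0,"rz":0,"hand":0.022},{"dx":0,"dy":0,"dz":0,"rx":0,"ry":0,"rz":0,"hand":0.016},{"dx":0,"dy":0,"dz":0,"rx":0,"ry":0,"rz":0,"hand":0.012},{"dx":0,"dy":0,"dz":0,"rx":0,"ry":0,"rz":0,"hand":0.008},{"dx":0,"dy":0,"dz":0,"rx":0,"ry":0,"rz":0,"hand":0.0},{"dx":0,"dy":0,"dz":0,"rx":0,"ry":0,"rz":0,"hand":0.0},{"dx":0,"dy":0,"dz":0,"rx":0,"ry":0,"rz":0,"hand":0.0}]' 40
python3 - <<'E'
from h import *
go(.5951,-.0965,.2,np.radians(.46))
E
```

```text
clock: 19.0
position: [0.438, 0.2197, 0.0752]
ee_rot: [-0.0, 0.818, 0.575, -0.001]
contact_force: [0.4, -1.0, -0.2]
width: 0.0451
gripper_force: 0.0
clock: 19.67
position: [0.439, 0.2202, 0.0766]
ee_rot: [0.0, 0.818, 0.575, 0.001]
contact_force: [-0.3, -0.8, 6.2]
width: 0.0094
gripper_force: 40.3
pos [0.439  0.2202 0.0766] phi 70.22 shift mm [-245.   254.2 -123.3] rz 69.76
```

```bash
python3 -m pendant '[{"dx":0,"dy":0,"dz":-0.02,"rx":0,"ry":0,"rz":0,"hand":0},{"dx":0,"dy":0,"dz":-0.03,"rx":0,"ry":0,"rz":0,"hand":0},{"dx":0,"dy":0,"dz":-0.03,"rx":0,"ry":0,"rz":0,"hand":0},{"dx":0,"dy":0,"dz":-0.035,"rx":0,"ry":0,"rz":0,"hand":0},{"dx":0,"dy":0,"dz":-0.035,"rx":0,"ry":0,"rz":0,"hand":0},{"dx":-0.0245,"dy":0.0254,"dz":0,"rx":0,"ry":0,"rz":0,"hand":0},{"dx":-0.0245,"dy":0.0254,"dz":0,"rx":0,"ry":0,"rz":0,"hand":0},{"dx":-0.0245,"dy":0.0254,"dz":0,"rx":0,"ry":0,"rz":0,"hand":0},{"dx":-0.0245,"dy":0.0254,"dz":0,"rx":0,"ry":0,"rz":0,"hand":0},{"dx":-0.0245,"dy":0.0254,"dz":0,"rx":0,"ry":0,"rz":0,"hand":0}]'
python3 -m pendant '[{"dx":-0.0245,"dy":0.0254,"dz":0,"rx":0,"ry":0,"rz":0,"hand":0},{"dx":-0.0245,"dy":0.0254,"dz":0,"rx":0,"ry":0,"rz":0,"hand":0},{"dx":-0.0245,"dy":0.0254,"dz":0,"rx":0,"ry":0,"rz":0,"hand":0},{"dx":-0.0245,"dy":0.0254,"dz":0,"rx":0,"ry":0,"rz":0,"hand":0},{"dx":-0.0245,"dy":0.0254,"dz":0,"rx":0,"ry":0,"rz":0,"hand":0},{"dx":0,"dy":0,"dz":0,"rx":0,"ry":0,"rz":0,"hand":0}]'
python3 -m pendant '[{"dx":0,"dy":0,"dz":0,"rx":0,"ry":0,"rz":6.97,"hand":0},{"dx":0,"dy":0,"dz":0,"rx":0,"ry":0,"rz":6.97,"hand":0},{"dx":0,"dy":0,"dz":0,"rx":0,"ry":0,"rz":6.97,"hand":0},{"dx":0,"dy":0,"dz":0,"rx":0,"ry":0,"rz":6.97,"hand":0},{"dx":0,"dy":0,"dz":0,"rx":0,"ry":0,"rz":6.97,"hand":0},{"dx":0,"dy":0,"dz":0,"rx":0,"ry":0,"rz":6.97,"hand":0},{"dx":0,"dy":0,"dz":0,"rx":0,"ry":0,"rz":6.97,"hand":0},{"dx":0,"dy":0,"dz":0,"rx":0,"ry":0,"rz":6.97,"hand":0},{"dx":0,"dy":0,"dz":0,"rx":0,"ry":0,"rz":6.97,"hand":0},{"dx":0,"dy":0,"dz":0,"rx":0,"ry":0,"rz":6.97,"hand":0},{"dx":0,"dy":0,"dz":0,"rx":0,"ry":0,"rz":0,"hand":0},{"dx":0,"dy":0,"dz":0,"rx":0,"ry":0,"rz":0,"hand":0}]'
python3 - <<'E'
from h import *
go(.5951,-.0965,.12,np.radians(.46))
E
```

```text
clock: 20.5
position: [0.5161, 0.0602, 0.2251]
ee_rot: [-0.0, 0.818, 0.575, -0.001]
contact_force: [1.2, 0.1, -2.7]
width: 0.0094
gripper_force: 39.5
clock: 21.0
position: [0.5973, -0.1035, 0.2243]
ee_rot: [0.003, 0.819, 0.573, -0.001]
contact_force: [0.3, 0.7, -2.5]
width: 0.0092
gripper_force: 40.1
clock: 22.0
position: [0.5939, -0.0963, 0.225]
ee_rot: [-0.0, 1.0, 0.006, -0.001]
contact_force: [-0.3, 0.1, -2.1]
width: 0.0096
gripper_force: 40.1
pos [ 0.5939 -0.0963  0.225 ] phi 0.71 shift mm [  1.3   0.3 105. ] rz 0.25
```

```bash
python3 -m pendant '[{"dx":0.001,"dy":0,"dz":0.024,"rx":0,"ry":0,"rz":0.2,"hand":0},{"dx":0,"dy":0,"dz":0.025,"rx":0,"ry":0,"rz":0,"hand":0},{"dx":0,"dy":0,"dz":0.025,"rx":0,"ry":0,"rz":0,"hand":0},{"dx":0,"dy":0,"dz":0.02,"rx":0,"ry":0,"rz":0,"hand":0},{"dx":0,"dy":0,"dz":0.01,"rx":0,"ry":0,"rz":0,"hand":0},{"dx":0,"dy":0,"dz":0.006,"rx":0,"ry":0,"rz":0,"hand":0},{"dx":0,"dy":0,"dz":0.005,"rx":0,"ry":0,"rz":0,"hand":0},{"dx":0,"dy":0,"dz":0,"rx":0,"ry":0,"rz":0,"hand":0}]'
python3 -m pendant '[{"dx":0,"dy":0,"dz":0.005,"rx":0,"ry":0,"rz":0,"hand":0},{"dx":0,"dy":0,"dz":0.004,"rx":0,"ry":0,"rz":0,"hand":0},{"dx":0,"dy":0,"dz":0.004,"rx":0,"ry":0,"rz":0,"hand":0},{"dx":0,"dy":0,"dz":0.003,"rx":0,"ry":0,"rz":0,"hand":0},{"dx":0,"dy":0,"dz":0.002,"rx":0,"ry":0,"rz":0,"hand":0},{"dx":0,"dy":0,"dz":0,"rx":0,"ry":0,"rz":0,"hand":0},{"dx":0,"dy":0,"dz":0,"rx":0,"ry":0,"rz":0,"hand":0}]'
```

```text
clock: 22.67
position: [0.5956, -0.0966, 0.1106]
ee_rot: [0.0, 1.0, 0.003, -0.0]
contact_force: [-0.4, 0.5, -2.7]
width: 0.0095
gripper_force: 40.1
clock: 23.25
position: [0.6028, -0.0972, 0.1004]
ee_rot: [0.001, 1.0, 0.003, 0.009]
contact_force: [2.4, 3.6, 22.8]
width: 0.0095
gripper_force: 44.9
```

```bash
python3 -m pendant '[{"dx":0,"dy":0,"dz":-0.01,"rx":0,"ry":0,"rz":0,"hand":0},{"dx":0,"dy":0,"dz":-0.012,"rx":0,"ry":0,"rz":0,"hand":0},{"dx":0,"dy":0,"dz":0,"rx":0,"ry":0,"rz":0,"hand":0},{"dx":0,"dy":0,"dz":0,"rx":0,"ry":0,"rz":0,"hand":0}]'
python3 - <<'E'
from h import *
go(.5951,-.0965,.0906,np.radians(.46))
cv2.imwrite("pics/e1.png",cv2.resize(cam("scene")["frame"][175:265,300:420,::-1],(800,600),interpolation=2))
E
```

```text
clock: 23.58
position: [0.5959, -0.0967, 0.1155]
ee_rot: [0.0, 1.0, 0.003, 0.001]
contact_force: [1.2, -0.8, -2.9]
width: 0.0093
gripper_force: 41.3
pos [ 0.5959 -0.0967  0.1155] phi 0.33 shift mm [-0.9 -0.3 24.9] rz -0.13
```

View pics/e1.png

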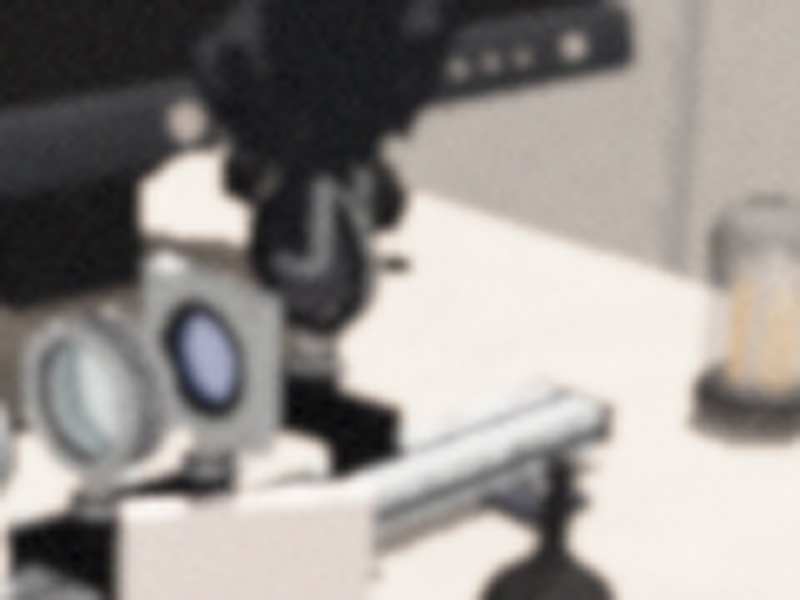

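```bash
python3 - <<'E'
from h import *
d=cam("scene"); o=d["position"]
for n,p,y in(("lens post",(97,497),.0145),("filt post",(210,468),-.0412),("iris post",(316,358),-.0967),("filter glass",(205,357),-.0362),("iris L",(254,250),-.0917),("iris R",(366,250),-.0917),("iris bot",(318,333),-.0917)):
    r=ray(d,[[300+p[0]/6.667-.42,175+p[1]/6.667-.42]])[0]; print(n,(o+r*((y-o[1])/r[1])).round(4))
E
```

```text
lens post [0.5906 0.0145 0.0563]
filt post [ 0.5903 -0.0412  0.0523]
iris post [ 0.5917 -0.0967  0.0813]
filter glass [ 0.5894 -0.0362  0.0972]
iris L [ 0.621  -0.0917  0.1173]
iris R [ 0.5643 -0.0917  0.1322]
iris bot [ 0.5865 -0.0917  0.0939]
```

The iris rider stopped about 10 mm high, so one leg is on the rail edge. The top-view rider edge and this view both put the rider 3–4 mm beyond the TCP in +x, so I'll shift −4 mm and retry gently.

```bash
python3 -m pendant '[{"dx":-0.004,"dy":0,"dz":0.005,"rx":0,"ry":0,"rz":0,"hand":0},{"dx":0,"dy":0,"dz":0.004,"rx":0,"ry":0,"rz":0,"hand":0},{"dx":0,"dy":0,"dz":0.003,"rx":0,"ry":0,"rz":0,"hand":0},{"dx":0,"dy":0,"dz":0.002,"rx":0,"ry":0,"rz":0,"hand":0},{"dx":0,"dy":0,"dz":0.002,"rx":0,"ry":0,"rz":0,"hand":0},{"dx":0,"dy":0,"dz":0,"rx":0,"ry":0,"rz":0,"hand":0},{"dx":0,"dy":0,"dz":0,"rx":0,"ry":0,"rz":0,"hand":0}]'
python3 -m pendant '[{"dx":0,"dy":0,"dz":0.002,"rx":0,"ry":0,"rz":0,"hand":0},{"dx":0,"dy":0,"dz":0,"rx":0,"ry":0,"rz":0,"hand":0},{"dx":0,"dy":0,"dz":0,"rx":0,"ry":0,"rz":0,"hand":0}]'
```

```text
clock: 24.27
position: [0.5915, -0.0966, 0.0986]
ee_rot: [0.0, 1.0, 0.003, -0.0]
contact_force: [-0.4, 0.4, -2.2]
width: 0.0093
gripper_force: 41.2
clock: 24.52
position: [0.5915, -0.0966, 0.0968]
ee_rot: [0.0, 1.0, 0.003, 0.0]
contact_force: [0.3, -0.1, -2.4]
width: 0.0096
gripper_force: 41.2
```

No contact at .0968, below the earlier stop, so the legs are straddling. I'll continue down.

```bash
python3 -m pendant '[{"dx":0,"dy":0,"dz":0.002,"rx":0,"ry":0,"rz":0,"hand":0},{"dx":0,"dy":0,"dz":0.002,"rx":0,"ry":0,"rz":0,"hand":0},{"dx":0,"dy":0,"dz":0.002,"rx":0,"ry":0,"rz":0,"hand":0},{"dx":0,"dy":0,"dz":0,"rx":0,"ry":0,"rz":0,"hand":0},{"dx":0,"dy":0,"dz":0,"rx":0,"ry":0,"rz":0,"hand":0}]'
python3 -m pendant '[{"dx":0,"dy":0,"dz":0.001,"rx":0,"ry":0,"rz":0,"hand":0},{"dx":0,"dy":0,"dz":0,"rx":0,"ry":0,"rz":0,"hand":0},{"dx":0,"dy":0,"dz":0,"rx":0,"ry":0,"rz":0,"hand":0}]'
```

```text
clock: 24.93
position: [0.5916, -0.0966, 0.0909]
ee_rot: [0.0, 1.0, 0.003, 0.0]
contact_force: [-0.4, 0.0, -0.8]
width: 0.0096
gripper_force: 41.4
clock: 25.18
position: [0.5916, -0.0966, 0.0908]
ee_rot: [0.0, 1.0, 0.003, 0.0]
contact_force: [-1.7, 0.8, 4.8]
width: 0.0091
gripper_force: 42.4
```

```bash
python3 -m pendant '[{"dx":0,"dy":0,"dz":0.001,"rx":0,"ry":0,"rz":0,"hand":0},{"dx":0,"dy":0,"dz":0,"rx":0,"ry":0,"rz":0,"hand":0.015},{"dx":0,"dy":0,"dz":0,"rx":0,"ry":0,"rz":0,"hand":0.025},{"dx":0,"dy":0,"dz":0,"rx":0,"ry":0,"rz":0,"hand":0.03},{"dx":0,"dy":0,"dz":0,"rx":0,"ry":0,"rz":0,"hand":0.03},{"dx":0,"dy":0,"dz":-0.02,"rx":0,"ry":0,"rz":0,"hand":0.03},{"dx":0,"dy":0,"dz":-0.02,"rx":0,"ry":0,"rz":0,"hand":0.03},{"dx":0,"dy":0,"dz":-0.03,"rx":0,"ry":0,"rz":0,"hand":0.03},{"dx":0,"dy":0,"dz":-0.03,"rx":0,"ry":0,"rz":0,"hand":0.03},{"dx":0,"dy":0,"dz":-0.03,"rx":0,"ry":0,"rz":0,"hand":0.03},{"dx":0,"dy":0,"dz":0,"rx":0,"ry":0,"rz":0,"hand":0.045},{"dx":0,"dy":0,"dz":0,"rx":0,"ry":0,"rz":0,"hand":0.045}]'
python3 - <<'E'
from h import *
d=cam("top")
p=np.array([254,275])+(np.array([[140,65],[328,155]])+.5)/8-.5
a,b=plane(d,p,.025); v=(b-a)[:2]; print("edge len",np.linalg.norm(v),np.degrees(np.arctan2(v[1],v[0])))
v/=np.linalg.norm(v); n=np.array([-v[1],v[0]]); n*=np.sign(n[0]); c=(a+b)[:2]/2-.018*n
print("rider centre",c, "along width vs (.4532,.0812):",(c-[.4532,.0812])@[np.cos(np.radians(61)),np.sin(np.radians(61))])
go(.4532,.0812,.2,np.radians(61))
cv2.imwrite("pics/f1.png",np.hstack([cv2.resize(d["frame"][195:270,260:360,::-1],(400,300)),cv2.resize(cam("scene")["frame"][190:280,270:390,::-1],(400,300))]))
E
```

```text
clock: 26.18
position: [0.5927, -0.0969, 0.2207]
ee_rot: [0.001, 1.0, 0.003, 0.002]
contact_force: [-0.1, 0.6, 0.2]
width: 0.0454
gripper_force: 0.0
edge len 0.06017545078980265 -117.07764591083195
rider centre [0.45249352 0.08194232] along width vs (.4532,.0812): 0.00030673742677208763
pos [ 0.5915 -0.0966  0.2189] phi 0.33 shift mm [-137.3 -178.6   18.8] rz -60.67
```

View pics/f1.png

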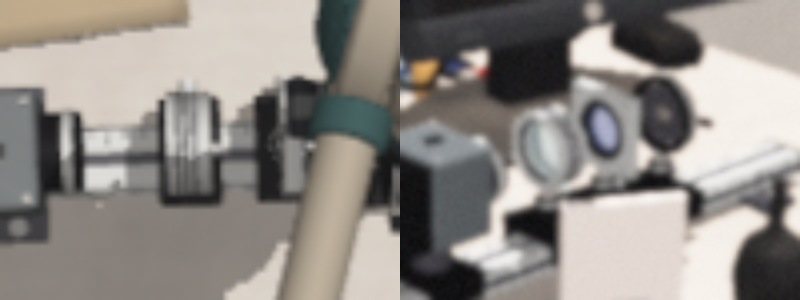

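The lens, filter and iris stand in line on the rail, and the panel is undisturbed. The rider edge and panel top agree on the screen centre to 0.3 mm across its width. Next, the screen.

```bash
python3 -m pendant '[{"dx":-0.0229,"dy":-0.0298,"dz":0,"rx":0,"ry":0,"rz":0,"hand":0.045},{"dx":-0.0229,"dy":-0.0298,"dz":0,"rx":0,"ry":0,"rz":0,"hand":0.045},{"dx":-0.0229,"dy":-0.0298,"dz":0,"rx":0,"ry":0,"rz":0,"hand":0.045},{"dx":-0.0229,"dy":-0.0298,"dz":0,"rx":0,"ry":0,"rz":0,"hand":0.045},{"dx":-0.0229,"dy":-0.0298,"dz":0,"rx":0,"ry":0,"rz":0,"hand":0.045},{"dx":-0.0229,"dy":-0.0298,"dz":0,"rx":0,"ry":0,"rz":0,"hand":0.045},{"dx":0,"dy":0,"dz":0,"rx":0,"ry":0,"rz":0,"hand":0.045}]'
python3 -m pendant '[{"dx":0,"dy":0,"dz":0,"rx":0,"ry":0,"rz":-6.7,"hand":0.045},{"dx":0,"dy":0,"dz":0,"rx":0,"ry":0,"rz":-6.7,"hand":0.045},{"dx":0,"dy":0,"dz":0,"rx":0,"ry":0,"rz":-6.7,"hand":0.045},{"dx":0,"dy":0,"dz":0,"rx":0,"ry":0,"rz":-6.7,"hand":0.045},{"dx":0,"dy":0,"dz":0,"rx":0,"ry":0,"rz":-6.7,"hand":0.045},{"dx":0,"dy":0,"dz":0,"rx":0,"ry":0,"rz":-6.7,"hand":0.045},{"dx":0,"dy":0,"dz":0,"rx":0,"ry":0,"rz":-6.7,"hand":0.045},{"dx":0,"dy":0,"dz":0,"rx":0,"ry":0,"rz":-6.7,"hand":0.045},{"dx":0,"dy":0,"dz":0,"rx":0,"ry":0,"rz":-6.7,"hand":0.045},{"dx":0,"dy":0,"dz":0,"rx":0,"ry":0,"rz":0,"hand":0.045},{"dx":0,"dy":0,"dz":0,"rx":0,"ry":0,"rz":0,"hand":0.045}]'
python3 - <<'E'
from h import *
go(.4528,.0812,.084,np.radians(61))
E
```

```text
clock: 26.87
position: [0.4466, 0.0857, 0.2169]
ee_rot: [-0.002, 1.0, 0.005, -0.004]
contact_force: [0.3, -0.0, 0.2]
width: 0.0454
gripper_force: 0.0
clock: 27.78
position: [0.4526, 0.0812, 0.2175]
ee_rot: [-0.001, 0.864, 0.503, -0.001]
contact_force: [-0.0, 0.2, -0.4]
width: 0.0453
gripper_force: 0.0
pos [0.4526 0.0812 0.2175] phi 60.45 shift mm [  0.3   0.4 133.5] rz -0.55
```

```bash
python3 -m pendant '[{"dx":0,"dy":0.0004,"dz":0.025,"rx":0,"ry":0,"rz":-0.4,"hand":0.045},{"dx":0,"dy":0,"dz":0.025,"rx":0,"ry":0,"rz":0,"hand":0.045},{"dx":0,"dy":0,"dz":0.025,"rx":0,"ry":0,"rz":0,"hand":0.045},{"dx":0,"dy":0,"dz":0.025,"rx":0,"ry":0,"rz":0,"hand":0.045},{"dx":0,"dy":0,"dz":0.02,"rx":0,"ry":0,"rz":0,"hand":0.045},{"dx":0,"dy":0,"dz":0.0135,"rx":0,"ry":0,"rz":0,"hand":0.045},{"dx":0,"dy":0,"dz":0,"rx":0,"ry":0,"rz":0,"hand":0.045},{"dx":0,"dy":0,"dz":0,"rx":0,"ry":0,"rz":0,"hand":0.045}]'
python3 -m pendant '[{"dx":0,"dy":0,"dz":0,"rx":0,"ry":0,"rz":0,"hand":0.03},{"dx":0,"dy":0,"dz":0,"rx":0,"ry":0,"rz":0,"hand":0.022},{"dx":0,"dy":0,"dz":0,"rx":0,"ry":0,"rz":0,"hand":0.016},{"dx":0,"dy":0,"dz":0,"rx":0,"ry":0,"rz":0,"hand":0.012},{"dx":0,"dy":0,"dz":0,"rx":0,"ry":0,"rz":0,"hand":0.006},{"dx":0,"dy":0,"dz":0,"rx":0,"ry":0,"rz":0,"hand":0.0},{"dx":0,"dy":0,"dz":0,"rx":0,"ry":0,"rz":0,"hand":0.0},{"dx":0,"dy":0,"dz":0,"rx":0,"ry":0,"rz":0,"hand":0.0}]' 40
python3 - <<'E'
from h import *
go(.5957,-.1765,.24,np.radians(.46))
E
```

```text
clock: 28.45
position: [0.4528, 0.0811, 0.0845]
ee_rot: [-0.001, 0.862, 0.507, -0.001]
contact_force: [0.2, 0.3, 0.2]
width: 0.045
gripper_force: 0.0
clock: 29.12
position: [0.454, 0.0812, 0.0859]
ee_rot: [0.0, 0.861, 0.508, 0.001]
contact_force: [0.0, -0.5, 5.2]
width: 0.0071
gripper_force: 40.7
pos [0.454  0.0812 0.0859] phi 61.03 shift mm [-156.7  249.  -153.8] rz 60.57
```

```bash
python3 -m pendant '[{"dx":0,"dy":0,"dz":-0.02,"rx":0,"ry":0,"rz":0,"hand":0},{"dx":0,"dy":0,"dz":-0.03,"rx":0,"ry":0,"rz":0,"hand":0},{"dx":0,"dy":0,"dz":-0.035,"rx":0,"ry":0,"rz":0,"hand":0},{"dx":0,"dy":0,"dz":-0.035,"rx":0,"ry":0,"rz":0,"hand":0},{"dx":0,"dy":0,"dz":-0.035,"rx":0,"ry":0,"rz":0,"hand":0},{"dx":-0.0174,"dy":0.0277,"dz":0,"rx":0,"ry":0,"rz":0,"hand":0},{"dx":-0.0174,"dy":0.0277,"dz":0,"rx":0,"ry":0,"rz":0,"hand":0},{"dx":-0.0174,"dy":0.0277,"dz":0,"rx":0,"ry":0,"rz":0,"hand":0},{"dx":-0.0174,"dy":0.0277,"dz":0,"rx":0,"ry":0,"rz":0,"hand":0},{"dx":-0.0174,"dy":0.0277,"dz":0,"rx":0,"ry":0,"rz":0,"hand":0}]'
python3 -m pendant '[{"dx":-0.0174,"dy":0.0277,"dz":0,"rx":0,"ry":0,"rz":0,"hand":0},{"dx":-0.0174,"dy":0.0277,"dz":0,"rx":0,"ry":0,"rz":0,"hand":0},{"dx":-0.0174,"dy":0.0277,"dz":0,"rx":0,"ry":0,"rz":0,"hand":0},{"dx":-0.0174,"dy":0.0277,"dz":0,"rx":0,"ry":0,"rz":0,"hand":0},{"dx":0,"dy":0,"dz":0,"rx":0,"ry":0,"rz":0,"hand":0}]'
python3 -m pendant '[{"dx":0,"dy":0,"dz":0,"rx":0,"ry":0,"rz":6.7,"hand":0},{"dx":0,"dy":0,"dz":0,"rx":0,"ry":0,"rz":6.7,"hand":0},{"dx":0,"dy":0,"dz":0,"rx":0,"ry":0,"rz":6.7,"hand":0},{"dx":0,"dy":0,"dz":0,"rx":0,"ry":0,"rz":6.7,"hand":0},{"dx":0,"dy":0,"dz":0,"rx":0,"ry":0,"rz":6.7,"hand":0},{"dx":0,"dy":0,"dz":0,"rx":0,"ry":0,"rz":6.7,"hand":0},{"dx":0,"dy":0,"dz":0,"rx":0,"ry":0,"rz":6.7,"hand":0},{"dx":0,"dy":0,"dz":0,"rx":0,"ry":0,"rz":6.7,"hand":0},{"dx":0,"dy":0,"dz":0,"rx":0,"ry":0,"rz":6.7,"hand":0},{"dx":0,"dy":0,"dz":0,"rx":0,"ry":0,"rz":0,"hand":0},{"dx":0,"dy":0,"dz":0,"rx":0,"ry":0,"rz":0,"hand":0}]'
python3 - <<'E'
from h import *
go(.5957,-.1765,.13,np.radians(.46))
E
```

```text
clock: 29.95
position: [0.5322, -0.063, 0.2393]
ee_rot: [-0.001, 0.861, 0.508, -0.001]
contact_force: [0.0, 0.1, -2.5]
width: 0.0079
gripper_force: 39.7
clock: 30.37
position: [0.5983, -0.1829, 0.2381]
ee_rot: [0.002, 0.863, 0.506, -0.001]
contact_force: [0.2, 1.0, -3.1]
width: 0.0073
gripper_force: 40.3
clock: 31.28
position: [0.5951, -0.1762, 0.2392]
ee_rot: [-0.0, 1.0, 0.008, -0.001]
contact_force: [0.1, -0.7, -2.9]
width: 0.0074
gripper_force: 40.2
pos [ 0.5951 -0.1762  0.2392] phi 0.9 shift mm [  0.8   0.5 109.2] rz 0.44
```

```bash
python3 -m pendant '[{"dx":0.0005,"dy":0,"dz":0.025,"rx":0,"ry":0,"rz":0.4,"hand":0},{"dx":0,"dy":0,"dz":0.028,"rx":0,"ry":0,"rz":0,"hand":0},{"dx":0,"dy":0,"dz":0.028,"rx":0,"ry":0,"rz":0,"hand":0},{"dx":0,"dy":0,"dz":0.02,"rx":0,"ry":0,"rz":0,"hand":0},{"dx":0,"dy":0,"dz":0.012,"rx":0,"ry":0,"rz":0,"hand":0},{"dx":0,"dy":0,"dz":0.008,"rx":0,"ry":0,"rz":0,"hand":0},{"dx":0,"dy":0,"dz":0.004,"rx":0,"ry":0,"rz":0,"hand":0},{"dx":0,"dy":0,"dz":0,"rx":0,"ry":0,"rz":0,"hand":0}]'
python3 -m pendant '[{"dx":0,"dy":0,"dz":0.003,"rx":0,"ry":0,"rz":0,"hand":0},{"dx":0,"dy":0,"dz":0.002,"rx":0,"ry":0,"rz":0,"hand":0},{"dx":0,"dy":0,"dz":0,"rx":0,"ry":0,"rz":0,"hand":0},{"dx":0,"dy":0,"dz":0,"rx":0,"ry":0,"rz":0,"hand":0}]'
```

```text
clock: 31.95
position: [0.5959, -0.1764, 0.1145]
ee_rot: [-0.0, 1.0, 0.003, -0.001]
contact_force: [0.4, 0.4, -3.2]
width: 0.0077
gripper_force: 40.2
clock: 32.28
position: [0.5964, -0.1766, 0.1109]
ee_rot: [0.0, 1.0, 0.003, 0.0]
contact_force: [0.2, -0.4, -3.0]
width: 0.0074
gripper_force: 40.3
```

```bash
python3 -m pendant '[{"dx":0,"dy":0,"dz":0.002,"rx":0,"ry":0,"rz":0,"hand":0},{"dx":0,"dy":0,"dz":0.002,"rx":0,"ry":0,"rz":0,"hand":0},{"dx":0,"dy":0,"dz":0,"rx":0,"ry":0,"rz":0,"hand":0},{"dx":0,"dy":0,"dz":0,"rx":0,"ry":0,"rz":0,"hand":0}]'
```

```text
clock: 32.62
position: [0.596, -0.1765, 0.1062]
ee_rot: [-0.0, 1.0, 0.003, -0.0]
contact_force: [-0.6, 0.0, -2.5]
width: 0.0077
gripper_force: 40.3
```

Straddling freely. Going down to the seat.

```bash
python3 -m pendant '[{"dx":0,"dy":0,"dz":0.002,"rx":0,"ry":0,"rz":0,"hand":0},{"dx":0,"dy":0,"dz":0.002,"rx":0,"ry":0,"rz":0,"hand":0},{"dx":0,"dy":0,"dz":0.002,"rx":0,"ry":0,"rz":0,"hand":0},{"dx":0,"dy":0,"dz":0,"rx":0,"ry":0,"rz":0,"hand":0},{"dx":0,"dy":0,"dz":0,"rx":0,"ry":0,"rz":0,"hand":0}]'
python3 -m pendant '[{"dx":0,"dy":0,"dz":0.001,"rx":0,"ry":0,"rz":0,"hand":0},{"dx":0,"dy":0,"dz":0,"rx":0,"ry":0,"rz":0,"hand":0},{"dx":0,"dy":0,"dz":0,"rx":0,"ry":0,"rz":0,"hand":0}]'
```

```text
clock: 33.03
position: [0.5961, -0.1765, 0.1001]
ee_rot: [-0.0, 1.0, 0.003, -0.0]
contact_force: [-0.0, -0.8, -2.7]
width: 0.0071
gripper_force: 40.2
clock: 33.28
position: [0.5964, -0.1766, 0.0997]
ee_rot: [0.0, 1.0, 0.003, 0.0]
contact_force: [-0.5, 0.9, -0.0]
width: 0.0072
gripper_force: 40.6
```

Seated at the expected 0.0999. I'll release, retreat away from the rail and check by numbers.

```bash
python3 -m pendant '[{"dx":0,"dy":0,"dz":0.0015,"rx":0,"ry":0,"rz":0,"hand":0},{"dx":0,"dy":0,"dz":0,"rx":0,"ry":0,"rz":0,"hand":0},{"dx":0,"dy":0,"dz":0,"rx":0,"ry":0,"rz":0,"hand":0.015},{"dx":0,"dy":0,"dz":0,"rx":0,"ry":0,"rz":0,"hand":0.03},{"dx":0,"dy":0,"dz":0,"rx":0,"ry":0,"rz":0,"hand":0.03},{"dx":0,"dy":0,"dz":0,"rx":0,"ry":0,"rz":0,"hand":0.03},{"dx":0,"dy":0,"dz":-0.02,"rx":0,"ry":0,"rz":0,"hand":0.03},{"dx":0,"dy":0,"dz":-0.02,"rx":0,"ry":0,"rz":0,"hand":0.03},{"dx":0,"dy":0,"dz":-0.03,"rx":0,"ry":0,"rz":0,"hand":0.03},{"dx":0,"dy":0,"dz":-0.03,"rx":0,"ry":0,"rz":0,"hand":0.03},{"dx":0,"dy":0,"dz":-0.03,"rx":0,"ry":0,"rz":0,"hand":0.03},{"dx":0,"dy":0,"dz":-0.03,"rx":0,"ry":0,"rz":0,"hand":0.03}]'
python3 -m pendant '[{"dx":-0.03,"dy":0.03,"dz":0,"rx":0,"ry":0,"rz":0,"hand":0.03},{"dx":-0.03,"dy":0.03,"dz":0,"rx":0,"ry":0,"rz":0,"hand":0.03},{"dx":-0.03,"dy":0.03,"dz":0,"rx":0,"ry":0,"rz":0,"hand":0.03},{"dx":-0.03,"dy":0.03,"dz":0,"rx":0,"ry":0,"rz":0,"hand":0.03},{"dx":-0.03,"dy":0.03,"dz":0,"rx":0,"ry":0,"rz":0,"hand":0.03},{"dx":-0.03,"dy":0.03,"dz":0,"rx":0,"ry":0,"rz":0,"hand":0.03},{"dx":-0.03,"dy":0.03,"dz":0,"rx":0,"ry":0,"rz":0,"hand":0.03},{"dx":-0.03,"dy":0.03,"dz":0,"rx":0,"ry":0,"rz":0,"hand":0.03},{"dx":0,"dy":0,"dz":0,"rx":0,"ry":0,"rz":0,"hand":0.03},{"dx":0,"dy":0,"dz":0,"rx":0,"ry":0,"rz":0,"hand":0.03}]'
python3 - <<'E'
from h import *
d=cam("top"); g=cv2.cvtColor(d["frame"],cv2.COLOR_RGB2GRAY)
# dark riders beside the rail: legs in the bands just outside the rail's far and near edges
for n,off in(("far",-12),("near",13)):
    row=np.array([g[int(round(234-(x-300)*.034+off)),x] for x in range(282,425)])
    idx=np.where(row<90)[0]+282
    runs=np.split(idx,np.where(np.diff(idx)>1)[0]+1) if len(idx) else []
    for r in runs:
        if len(r)>5:
            m=(r[0]+r[-1])/2; p=plane(d,[[m,234-(m-300)*.034+off]],.03)[0]; print(n,r[0],r[-1],"y",p[1].round(4),"from window",(.0735-p[1]).round(4))
# bright tops
row=[int(np.median(g[int(234-(x-300)*.034)-8:int(234-(x-300)*.034)-5,x])) for x in range(295,425)]
# rider dark column extents across the rail
for y in(.0145,-.0412,-.0966,-.1765):
    pass
c=cv2.connectedComponentsWithStats(((g<75)&(np.indices(g.shape)[0]>205)&(np.indices(g.shape)[0]<262)).astype(np.uint8))
for s,ce in zip(c[2][1:],c[3][1:]):
    if s[4]>40 and 284<ce[0]<430: print("blob",s,plane(d,[ce],.03)[0].round(4))
E
```

```text
clock: 34.28
position: [0.596, -0.1765, 0.259]
ee_rot: [0.0, 1.0, 0.003, -0.0]
contact_force: [0.4, -0.4, -0.6]
width: 0.03
gripper_force: 0.0
clock: 35.12
position: [0.3601, -0.4152, 0.2575]
ee_rot: [-0.0, 1.0, 0.001, -0.0]
contact_force: [0.7, 0.9, 0.7]
width: 0.0299
gripper_force: 0.0
far 323 329 y -0.0303 from window 0.1038
far 348 356 y -0.0907 from window 0.1642
far 380 389 y -0.1666 from window 0.2401
near 348 357 y -0.09 from window 0.1635
blob [375 216  15  29 197] [ 0.597 -0.166  0.03 ]
blob [318 219  22  26 200] [ 0.5923 -0.0345  0.03  ]
blob [343 218  15  29 273] [ 0.5923 -0.09    0.03  ]
blob [292 220  24  26  87] [0.5816 0.0203 0.03  ]
```

```bash
python3 -c "
from rig import manip
print(manip.sign_off())"
```

```text
the job is handed in; nothing more can be done
None
```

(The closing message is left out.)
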